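# Fit the retaining ring on the pivot pin

## Task

Take the spreading pliers out of their blue holder, spread the retaining ring by its eyes with the plier tips and lift it off its stand, then bring it down over the steel pin of the yellow bracket until it rests lightly on the collar and let it contract into the groove, level and home all round. Do not overstretch the ring (its eyes never more than 64 mm apart, centre to centre) or push it hard against the pin or collar (land it slowly, by feel), and touch it only with the pliers, not the fingers. Finally hang the pliers back upright in their holder, and leave the tooth, the tin and the box of pins where they are.

Things in the scene. Friction and masses are not known exactly. Their poses are not given: they have to be found in the camera images.
- ring: Dark steel retaining ring, greased, 5 mm thick, 66 mm outside, 90 g, flat on the stand. Origin: centre of its round opening, underside; x from the centre to the eyes, z up. Two arms, hinged 29 mm behind the centre and sprung shut, open by equal angles. Three lugs reach in to 21.5 mm from the centre: one at the back (-x), one on each arm 60 degrees either side of +x.
- left_eye (a point): Centre of the eye of the ring's left (+y) arm, underside; the right one mirrors it. A six-sided through hole, 13 mm across flats, corners along the ring's y. Shut: 42 mm from the ring's origin along x, 14 mm to the side. A tab reaches on to x = 60 mm. Spreading takes 3 to 6 N per eye. The ring may droop up to 10 degrees at the back while carried; set down, it levels itself.
- ring_left (a joint): Opening angle of the ring's left arm (the right is always equal), rad. 0: shut, eye centres 28 mm apart. 0.04: home in the groove, 34 mm. 0.15: lugs just pass the pin's head (back lug touching it), 49 mm. 0.20: 56 mm, with 1.6 mm to spare each side. Above 0.26: overstretched, 64 mm.
- stand: Fixed black ring stand on a grey plate 130 x 110 mm. Origin: on the bench under the centre of its round seat. The ring lies on it, underside 20 mm above the bench, eyes towards the stand's +x, round a post 38 mm in diameter and 33 mm high. Under the eyes, x = 35 to 53 mm, it is open down to 6 mm above the bench; a rail under the tabs (x = 53 to 65 mm) is 20 mm high.
- pliers: Parallel spreading pliers, 0.22 kg, hanging tips down in the holder. Origin: midway between the tips, at their lower ends; z up; y: the line in which grips are squeezed and tips spread; a half turn about z looks the same. They hang by two steel rails along y, 60 mm long, undersides at z = 52 mm, 12 to 28 mm either side in x.
- pliers_grip (a point): Point midway between the two flat red grips, 85 mm above the pliers' origin. The grips are 20 mm wide (x), span z = 58 to 108 mm and measure 68 mm over their outer faces at rest. Squeezed in the line y they slide together in parallel and the tips move apart as much: tip distance = 98 mm minus the width over the grips. The spring takes 6 to 8 N, plus the ring's force.
- left_tip (a point): Lower end of the tip on the pliers' +y side, 15 mm from the middle at rest. Upward: a 7 mm foot to 6 mm height (tapered below 3 mm), a 4 mm neck, a flat shoulder at 12.5 mm (22 mm in x). The foot goes down through an eye until the shoulder meets the ring; spread, the neck bears in the eye's outer corner, 5 mm outside the eye's centre, and the foot catches under the ring.
- grip_left (a joint): How far each grip is squeezed in, m: 0 at rest, stop at 0.024; width over the grips = 68 mm minus twice this. The feet pass freely through the eyes at 68 to 65 mm over the grips (ring shut or home) when centred in them and not pressed down; off centre a foot catches. With the ring held, 31 mm over the grips puts the eyes 56 mm apart, 24 mm puts them at about 64 mm.
- holder: Fixed blue open-topped block, 64 (x) x 108 (y) x 60 mm high, pocket 34 x 78 mm. Origin: centre of its underside; axes along its sides. The pliers hang in it with their rails on its two long rims, their y along the holder's y, their origin 8 mm above the holder's.
- bracket: Fixed yellow bracket, plate 150 x 130 mm with a round boss 66 mm high. Origin: on the pin's axis, at the underside (bench). A greased steel pin stands out of the boss by a different amount each time: the top of its 70 mm collar is 88 to 100 mm above the origin; this is not measured, so feel for it. A ring lying on the collar is level with the groove.
- boss (a point): Point on the pin's axis at the boss's top, 66 mm above the bench. Above the collar's top the pin has the groove (8.5 mm high, 45 mm diameter), a head of 50 mm diameter from 8.5 to 27 mm and a 45 degree chamfer to 40 mm diameter at 32 mm. Lower the ring with this axis 3.5 to 6 mm from its centre towards the eyes; at the groove, draw it gently eyes-first until its back lug meets the groove.
- tooth: Loose green bucket tooth, 115 x 56 x 46 mm, a bystander. Origin under its middle.
- tin: Loose round white tin, 60 mm diameter, 75 mm high, a bystander. Origin: centre of its underside.
- pinbox: Loose small red box of steel pins, 90 x 70 x 40 mm, a bystander. Origin: centre of its underside.
Not all that is in view belongs to the job. Several things have the shape of the ring; the one meant has the colours described above.

How it is judged (in metres and radians):
On the way, in this order (a step that is already met when the one before it is completed fails the run):
1. the ring, spread by the plier tips, is lifted clear of its stand (value of joint ring_left above 0.15 rad and contact force between pliers and ring above 1 N and z of ring in the frame of stand above 0.04 m), for 0.2 s.
2. the ring has contracted into the groove of the pin, level, and grips it (value of joint ring_left between 0.025 and 0.1 rad and horizontal distance between ring and bracket below 0.004 m and z of ring in the frame of bracket between 0.084 and 0.106 m and angle between ring's own z axis and vertical below 0.09 rad), for 0.2 s.
At the end, for the whole second after the job is handed in: Ring in the groove: arms open 0.025 to 0.10 rad, centre within 4 mm of the pin axis, tilt under 0.09 rad, underside 84 to 106 mm over the bracket's; pliers at rest in the holder within 15 mm of its centre and 3 mm of their starting height, tilt under 0.08 rad, clear of the ring (all of step 2 and horizontal distance between pliers and holder below 0.015 m and z of pliers in the frame of holder between 0.005 and 0.011 m and angle between pliers's own z axis and vertical below 0.08 rad and linear speed of each of ring, pliers below 0.02 m/s and contact force between pliers and ring below 0.1 N); the robot touches nothing.
It fails at once if the ring is overstretched: an arm opened more than 0.26 rad (eyes more than 64 mm apart) (value of joint ring_left above 0.26 rad).
It fails at once if the spread ring is pressed on the pin with more than 30 N, or the pliers on the bracket or pin with more than 30 N ((value of joint ring_left above 0.13 rad and contact force between ring and bracket above 30 N) or contact force between pliers and bracket above 30 N).
It fails at once if the fingers touch the ring (contact force between the fingers and ring above 0.5 N).
It fails at once if the tooth, tin or box of pins is pushed more than 20 mm (distance of any of tooth, tin, pinbox from where it was at the start of the episode above 0.02 m).
It also fails if it takes over 72 s, if anything falls off the work surface, if the arm or the gripper's body presses on something with over 40 N, if the wrist force passes 120 N, or if a joint passes its speed limit or range.

## Robot

A 6-joint arm with a two-finger parallel gripper is mounted at the origin on the work surface. World frame = base frame: x ahead of the robot, y to its left, z up, the work surface at z = 0. Lengths are in mm, angles in rad, forces in N, time in s.
With the tool pointing down it reaches from about 375 to 750 mm from the base axis. Payload 9 kg.
Tool frame: the origin (TCP) lies at the very end of the fingers, on their centre line; the grasp point (between the pads) lies 19 mm behind it; x points along the fingers, y is the direction in which the jaws open and shut, and the axes are right-handed (so a half turn about x gives the same grasp; the last joint's range is limited). The gripper opens to 85 mm and grips with 20 to 120 N. Pads are 22 mm wide; open, the fingers measure 114 mm over their backs; the gripper's body (76 mm by 85 mm) begins 54 mm behind the grasp point. The pads swing forward as they close: fully open they stand 13 mm farther back than shut.
Start: joints at [-1.441, 0.104, 0.097, 1.564, 0, 1.353], TCP at [204.51, -564.107, 194.731] pointing down, gripper open.
Joint ranges: [-2.99, 2.99], [-0.84, 1.86], [-1.1, 1.16], [-1.84, 2.11], [-1.51, 1.56], [-3.14, 3.14]. Speed limits (rad/s): [2.22, 2.22, 2.57, 3.14, 3.14, 3.14].

## Interface

Orientations are given as a unit quaternion [x, y, z, w].
In Python, from rig import manip gives the robot as it stands.
- The arm moves only by the shell command python3 -m jog 'ROWS'. ROWS is a JSON object of lists of equal length, an entry for each row: "claw": the closure, from -1 (fully open) to 1 (shut); "delta_pos": the shift along the world's x, y, z as a fraction of full scale, a list of three; "turn": the turn, a rotation vector about the world's x, y, z as a fraction of full scale, a list of three. A call has 1 to 10 rows; each row shifts and turns the commanded pose from where the row before left it; what a row does not reach is not made up. Full scale, the value 1, is 0.03 m for a shift and 30 degrees for a turn. A row lasts 1/12 s, in which the tool goes at most 41.7 mm and 7.16 degrees, less where a joint would pass 70% of its speed; a pose out of reach is approached as far as the arm can. A call with a number of a shift or a turn outside -1 to 1 is refused whole. A call with a gripper value outside its range is refused whole. The fingers move at their own pace and stop on an object; the grip force is fixed at half the most. Time passes only in rows, so rows that do not move let the fingers close. It gives the time, the measured TCP pose, the force and the opening at its end, in the units of the state.
- manip.get_state(): the state, without advancing time (a new reading comes with each control period).
- manip.read_camera(name): name is "side" or "top" or "wrist"; returns the picture (420x560x3 uint8, blue, green, red); there is no depth.
- manip.camera_info(name): a dict with "intrinsics" (3x3 intrinsics, pixels), "world_from_camera" (4x4, takes a point from camera to world coordinates); the wrist camera has in their place "tool_from_camera" (4x4, takes a point from camera to tool coordinates, whose origin is the TCP and whose axes are the tool frame's). Camera axes: x right, y down, z forward; pixel columns grow to the right and rows downward; lengths in mm; the calibration is good to about 2 mm. A picture is of the moment at which its call begins: read the wrist's pose just before it. camera_info takes no time and is no camera call.
- manip.job_done(): hands the job in, once; it reports no verdict.
The state is a dict: "clock": time; "qpos": joint angles; "qd": joint speeds; "tau": joint torques, N m; "eef_pos": TCP position; "eef_rot": TCP orientation; "contact_force": force on the tool from outside, world axes, zero at the start; "wrist_torque": the same for the moment, N m; "grip_width": opening from 0.0 (shut) to 1.0 (fully open).
Only numpy, scipy, OpenCV 4.12 (cv2) and the standard library are available. Lean on these libraries where they do the work, as an engineer would, in place of code of your own. Each camera call takes 0.05 s, during which the arm holds its last target.

## Working session

There is one attempt and no reset: what is moved stays moved. The work goes in short steps, Python scripts to look and compute and a shell command to move; the robot and the scene stay as the last step left them, time stands still between calls to the robot, and variables do not carry over. Pictures are saved under pics/ and viewed, and the job is handed in when it is done.

```bash
ls; mkdir -p pics
cat > h.py <<'E'
import numpy as np, cv2
from rig import manip
np.set_printoptions(precision=4,suppress=True)
def snap(n,f):
    im=np.array(manip.read_camera(n)); cv2.imwrite('pics/'+f+'.png',im); return im
E
python3 - <<'E'
from h import *
print(manip.get_state())
for n in("side","top","wrist"):
    snap(n,n+'0'); print(manip.camera_info(n))
E
```

```text
pics
{'clock': 0.0, 'qpos': array([-1.4407,  0.1047,  0.0965,  1.5639, -0.    ,  1.3531]), 'qd': array([-0.0001,  0.001 ,  0.0001, -0.0003, -0.0006,  0.0011]), 'tau': array([  0.0026, -55.6929,  50.3652,   0.0168,   0.0002,  -0.    ]), 'eef_pos': array([ 204.4358, -563.6836,  193.908 ]), 'eef_rot': array([ 0.6965,  0.1228, -0.6964,  0.1219]), 'contact_force': array([ 0.407 ,  0.0594, -0.2683]), 'wrist_torque': array([-0.0237,  0.0114, -0.0298]), 'grip_width': 1.0038872081881043}
{'intrinsics': array([[479.2401,   0.    , 271.3773],
       [  0.    , 479.2401, 213.3502],
       [  0.    ,   0.    ,   1.    ]]), 'world_from_camera': array([[   0.9397,   -0.2308,    0.2523,  341.6544],
       [  -0.3419,   -0.6476,    0.681 , -772.2685],
       [   0.0063,   -0.7262,   -0.6875,  834.9464],
       [   0.    ,    0.    ,    0.    ,    1.    ]])}
{'intrinsics': array([[389.6735,   0.    , 274.9567],
       [  0.    , 389.6735, 212.5673],
       [  0.    ,   0.    ,   1.    ]]), 'world_from_camera': array([[  0.0088,  -0.9935,   0.1134, 496.719 ],
       [ -1.    ,  -0.0092,  -0.0028, -68.9251],
       [  0.0038,  -0.1134,  -0.9935, 986.1083],
       [  0.    ,   0.    ,   0.    ,   1.    ]])}
{'intrinsics': array([[326.1874,   0.    , 279.3222],
       [  0.    , 326.1874, 217.7926],
       [  0.    ,   0.    ,   1.    ]]), 'tool_from_camera': array([[   0.0003,   -0.2953,    0.9554, -178.0019],
       [   1.    ,   -0.0001,   -0.0003,   -0.4416],
       [   0.0002,    0.9554,    0.2953,  -74.6318],
       [   0.    ,    0.    ,    0.    ,    1.    ]])}
```

View pics/side0.png

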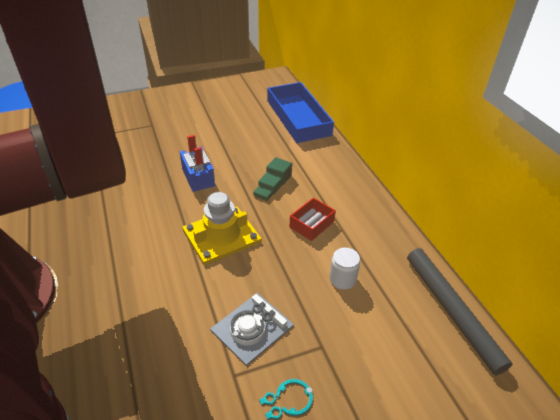

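View pics/top0.png

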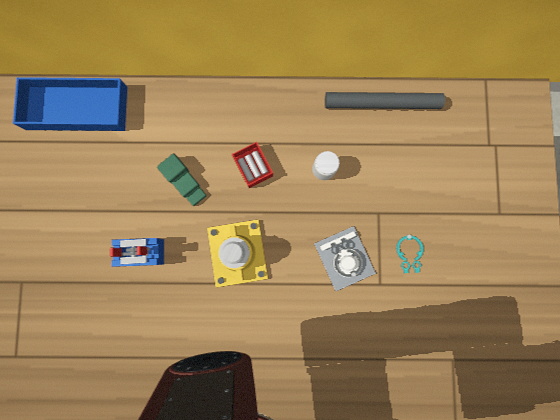

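View pics/wrist0.png

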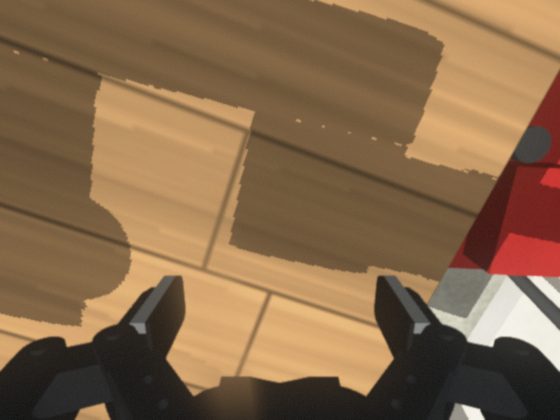

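```bash
cat >> h.py <<'E'
def R_of(q):
    from scipy.spatial.transform import Rotation as R
    return R.from_quat(q).as_matrix()
def cam(n,st=None):
    c=manip.camera_info(n); K=np.array(c['intrinsics'])
    if n=='wrist':
        T=np.eye(4); T[:3,:3]=R_of(st['eef_rot']); T[:3,3]=st['eef_pos']; W=T@np.array(c['tool_from_camera'])
    else: W=np.array(c['world_from_camera'])
    return K,W
def px2w(K,W,uv,z):
    uv=np.atleast_2d(np.array(uv,float)); out=[]
    for u,v in uv:
        d=W[:3,:3]@np.linalg.solve(K,[u,v,1]); o=W[:3,3]; out.append(o+d*(z-o[2])/d[2])
    return np.array(out)
def w2px(K,W,P):
    P=np.atleast_2d(np.array(P,float)); c=(P-W[:3,3])@W[:3,:3]; p=c@K.T; return p[:,:2]/p[:,2:]
def crop(f,x0,y0,w,h,s,o):
    im=cv2.imread('pics/'+f+'.png')[y0:y0+h,x0:x0+w]; cv2.imwrite('pics/'+o+'.png',cv2.resize(im,None,fx=s,fy=s,interpolation=cv2.INTER_CUBIC))
E
python3 - <<'E'
from h import *
crop('top0',100,220,70,60,8,'c1'); crop('top0',195,210,90,90,6,'c2'); crop('top0',305,215,85,85,7,'c3')
E
```

```text
(no output)
```

View pics/c1.png

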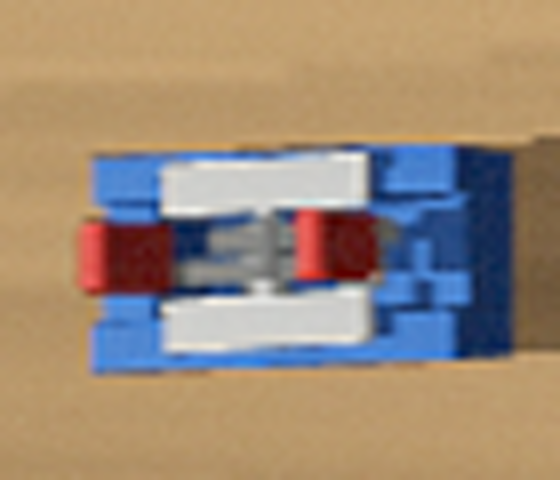

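View pics/c2.png

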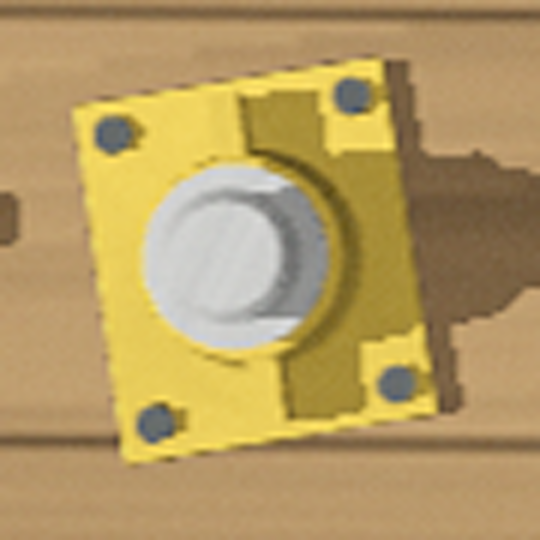

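View pics/c3.png

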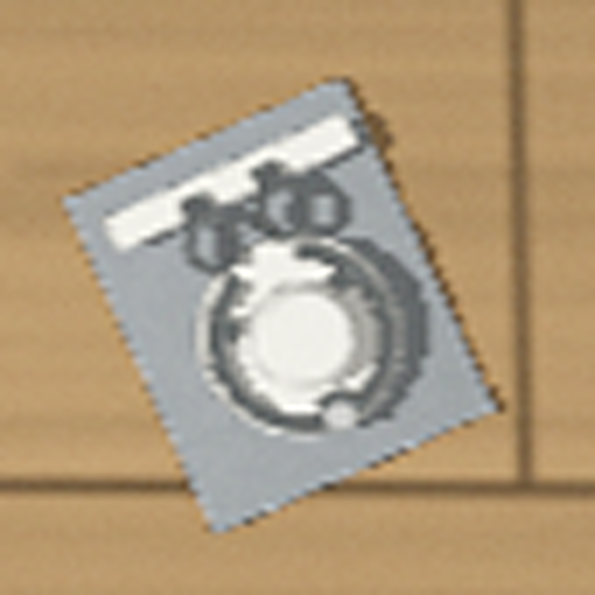

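Run:
```python
from h import *
K,W=cam('top')
def f(c,x0,y0,s,z):
    return px2w(K,W,(np.array(c,float)+0.5)/s-0.5+[x0,y0],z)
def rep(n,P):
    c=P.mean(0); e=[np.linalg.norm(P[(i+1)%4]-P[i]) for i in range(4)]
    a=[np.degrees(np.arctan2(*(P[(i+1)%4]-P[i])[[1,0]])) for i in range(4)]
    print(n,c,np.array(e),np.array(a))
rep('holder',f([(92,155),(458,147),(462,357),(92,373)],100,220,8,60))
rep('stand',f([(65,200),(345,78),(500,407),(217,532)],305,215,7,6))
rep('brk',f([(73,108),(380,60),(437,412),(125,463)],195,210,6,10))
for z in(88,94,100): print(z,f([(236,257)],195,210,6,z),f([(222,258)],195,210,6,z+32))
print('post',f([(302,335)],305,215,7,33),'rail',f([(118,235),(350,132)],305,215,7,20))
print('eyes',f([(211,240),(284,208)],305,215,7,25))
g=f([(126,258),(340,245)],100,220,8,116);print('grips',g)
```

```text
holder [506.2037 260.3701  60.    ] [108.2458  61.8159 108.5674  64.068 ] [ -88.2327 -176.4411   92.9609    3.2292]
stand [ 496.2552 -247.2948    6.    ] [110.5723 128.534  110.5218 128.3728] [ -66.1087 -155.3957  113.8074   24.6278]
brk [506.4345  22.308   10.    ] [129.813  147.741  129.8447 148.2124] [ -80.5429 -170.0626   99.6652    9.9239]
88 [[506.4402  21.8094  88.    ]] [[505.6819  23.7239 120.    ]]
94 [[506.3753  21.2033  94.    ]] [[505.6198  23.0821 126.    ]]
100 [[506.3103  20.5971 100.    ]] [[505.5577  22.4403 132.    ]]
post [[ 485.2924 -249.3271   33.    ]] rail [[ 519.5887 -187.2319   20.    ]
 [ 556.7031 -269.7051   20.    ]]
eyes [[ 518.0113 -219.2787   25.    ]
 [ 529.4459 -245.0572   25.    ]]
grips [[505.148  282.0115 116.    ]
 [509.2601 222.9168 116.    ]]
```

```bash
cat >> h.py <<'E'
def st():
    s=manip.get_state(); R=R_of(s['eef_rot'])
    print('t %.2f'%s['clock'],'p',s['eef_pos'],'yawY %.2f'%np.degrees(np.arctan2(R[1,1],R[0,1])),'toolx',R[:,0],'F',s['contact_force'],'M',s['wrist_torque'],'w %.3f'%s['grip_width'],'q5 %.3f'%s['qpos'][5]); return s
def turn(s,yaw):  # rotvec (deg) to tool x down, tool y at yaw
    from scipy.spatial.transform import Rotation as R
    a=np.radians(yaw); y=np.array([np.cos(a),np.sin(a),0]); x=np.array([0,0,-1.]); z=np.cross(x,y)
    return np.degrees((R.from_matrix(np.stack([x,y,z],1))*R.from_quat(s['eef_rot']).inv()).as_rotvec())
E
python3 - <<'E'
from h import *
s=st(); print(turn(s,92.2),turn(s,-87.8)); print(R_of(s['eef_rot']))
E
```

```text
t 0.15 p [ 204.4575 -563.7997  194.1329] yawY -70.07 toolx [-0.0002  0.001  -1.    ] F [ 0.4449  0.2162 -0.8884] M [ 0.0539 -0.0058 -0.0236] w 0.999 q5 1.353
[  0.0002  -0.0797 162.2729] [ -0.0558  -0.0001 -17.727 ]
[[-0.0002  0.3408 -0.9401]
 [ 0.001  -0.9401 -0.3408]
 [-1.     -0.001  -0.0002]]
```

```bash
python3 -m jog '{"claw":[-1,-1,-1,-1,-1,-1,-1],"delta_pos":[[0.6,0.75,0.1],[0.6,0.75,0.1],[0.6,0.75,0.1],[0.6,0.75,0.1],[0.6,0.75,0.1],[0.6,0.75,0.1],[0.6,0.75,0.1]],"turn":[[0,0,0.23],[0,0,0.23],[0,0,0.23],[0,0,0.23],[0,0,0.23],[0,0,0.23],[0,0,0.23]]}' && python3 -m jog '{"claw":[-1,-1,-1,-1,-1,-1,-1],"delta_pos":[[0.6,0.75,0.1],[0.6,0.75,0.1],[0.6,0.75,0.1],[0.6,0.75,0.1],[0.6,0.75,0.1],[0.6,0.75,0.1],[0,0,0]],"turn":[[0,0,0.23],[0,0,0.23],[0,0,0.23],[0,0,0.23],[0,0,0.23],[0,0,0.23],[0,0,0]]}'
python3 - <<'E'
from h import *
s=st(); snap('wrist','w1'); K,W=cam('wrist',s); np.savez('w1.npz',K=K,W=W)
E
```

```text
clock: 0.73
eef_pos: [331.2, -405.3, 215.6]
eef_rot: [0.584, 0.398, -0.584, 0.398]
contact_force: [0.3, 0.5, -0.4]
grip_width: 0.998
clock: 1.32
eef_pos: [440.8, -268.2, 234.4]
eef_rot: [0.405, 0.58, -0.404, 0.58]
contact_force: [-0.5, 0.1, 0.1]
grip_width: 1.001
t 1.32 p [ 440.7812 -268.1928  234.3671] yawY 20.26 toolx [ 0.0013  0.0006 -1.    ] F [-0.5432  0.1385  0.1072] M [-0.031   0.0196 -0.0056] w 1.001 q5 0.416
```

View pics/w1.png

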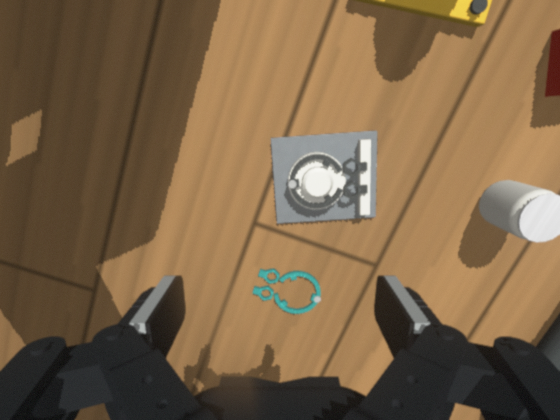

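Run:
```python
from h import *
crop('w1',265,120,120,110,6,'c4')
```

```text
(no output)
```

View pics/c4.png

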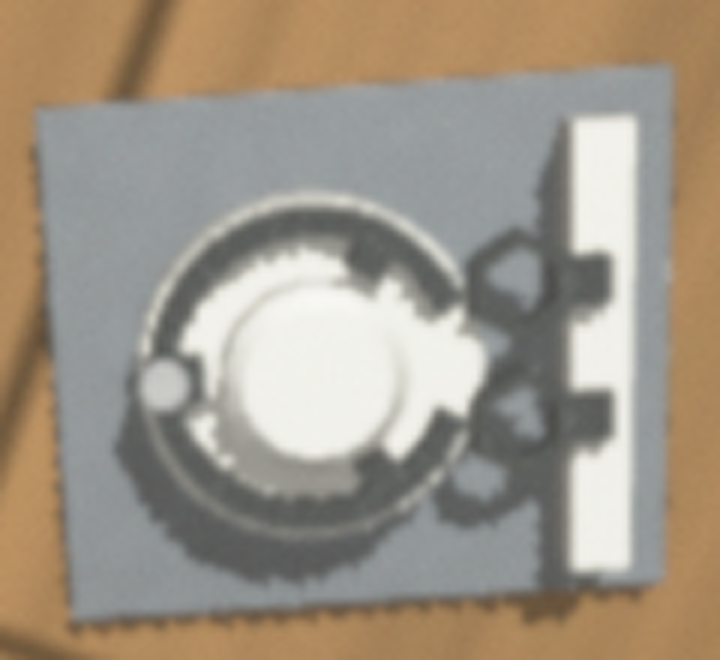

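Run:
```python
from h import *
d=np.load('w1.npz');K,W=d['K'],d['W']
f=lambda c,z: px2w(K,W,(np.array(c,float)+.5)/6-.5+[265,120],z)
P=f([(38,107),(672,66),(663,580),(73,622)],6); c=P.mean(0); print(P,c)
v=P[1]-P[0]+P[2]-P[3]; print('yaw',np.degrees(np.arctan2(v[1],v[0])))
v=P[0]-P[3]+P[1]-P[2]; print('yawy',np.degrees(np.arctan2(v[1],v[0])))
print('post',f([(318,372)],33)); E=f([(514,280),(518,413)],25); print('eyes',E,E.mean(0)); H=f([(165,385)],26);print('hinge',H)
v=E.mean(0)-H[0];print(np.degrees(np.arctan2(v[1],v[0])),np.linalg.norm(v), np.degrees(np.arctan2(*(E[0]-E[1])[[1,0]])))
r=f([(604,115),(600,572)],20);print('rail',r)
```

```text
[[ 412.7013 -222.7745    6.    ]
 [ 529.441  -171.1938    6.    ]
 [ 573.8329 -269.7914    6.    ]
 [ 456.9514 -323.0606    6.    ]] [ 493.2317 -246.7051    6.    ]
yaw 24.170709851060373
yawy 114.02242188377305
post [[ 481.433  -249.6586   33.    ]]
eyes [[ 512.2426 -220.3316   25.    ]
 [ 523.8676 -244.5618   25.    ]] [ 518.0551 -232.4467   25.    ]
hinge [[ 454.9394 -263.6528   26.    ]]
26.309050157182664 70.41592965419443 115.63038774280477
rail [[ 516.9509 -185.0926   20.    ]
 [ 555.186  -270.2696   20.    ]]
```

```bash
python3 -m jog '{"claw":[-1,-1,-1,-1,-1,-1],"delta_pos":[[0.08,0.8,0],[0.08,0.8,0],[0.08,0.8,0],[0.08,0.8,0],[0.08,0.8,0],[0.08,0.8,0]],"turn":[[0,0,0.2],[0,0,0.2],[0,0,0.2],[0,0,0.2],[0,0,0.2],[0,0,0.2]]}' && python3 -m jog '{"claw":[-1,-1,-1,-1,-1,-1,-1],"delta_pos":[[0.08,0.8,0],[0.08,0.8,0],[0.08,0.8,0],[0.08,0.8,0],[0.08,0.8,0],[0.08,0.8,0],[0,0,0]],"turn":[[0,0,0.2],[0,0,0.2],[0,0,0.2],[0,0,0.2],[0,0,0.2],[0,0,0.2],[0,0,0]]}'
python3 - <<'E'
from h import *
s=st(); snap('wrist','w2'); K,W=cam('wrist',s); np.savez('w2.npz',K=K,W=W)
print(w2px(K,W,[[506,22,66],[506,22,126]]))
E
```

```text
clock: 1.87
eef_pos: [452.5, -127.3, 233.4]
eef_rot: [0.208, 0.676, -0.208, 0.676]
contact_force: [0.6, -0.3, -0.3]
grip_width: 1.0
clock: 2.45
eef_pos: [467.2, 18.8, 233.6]
eef_rot: [-0.012, 0.707, 0.013, 0.707]
contact_force: [-0.0, -0.7, -0.1]
grip_width: 0.999
t 2.45 p [467.1604  18.7729 233.593 ] yawY 92.01 toolx [-0.0002  0.001  -1.    ] F [-0.0405 -0.6516 -0.0527] M [-0.039  -0.013  -0.0211] w 0.999 q5 -0.276
[[280.6083 225.0074]
 [280.9285 245.1644]]
```

View pics/w2.png

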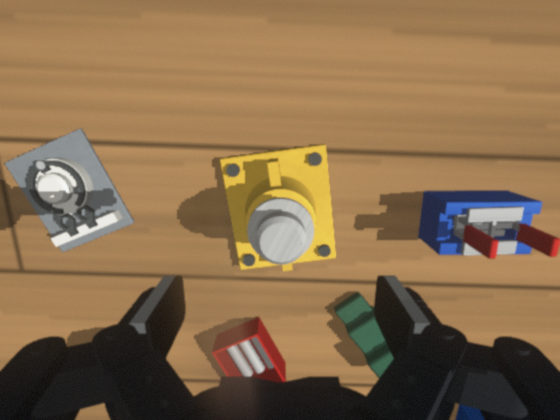

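Run:
```python
from h import *
crop('w2',215,140,125,135,5,'c5')
crop('w2',410,180,150,85,5,'c6')
```

```text
(no output)
```

View pics/c5.png

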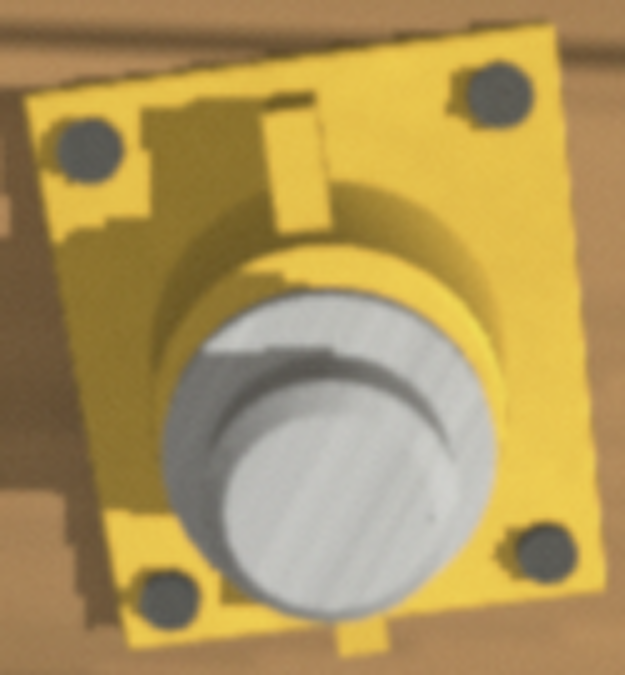

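View pics/c6.png

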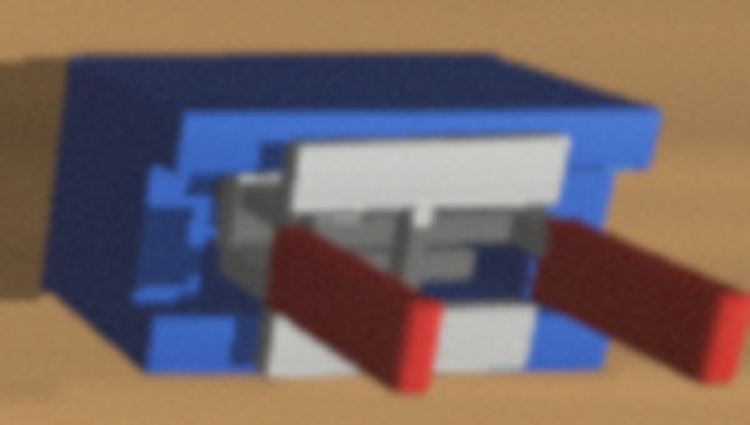

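Run:
```python
from h import *
d=np.load('w2.npz');K,W=d['K'],d['W']
f=lambda c,z,o=(215,140): px2w(K,W,(np.array(c,float)+.5)/5-.5+list(o),z)
for z in (8,10,12):
  P=f([(25,97),(555,25),(605,590),(130,648)],z); print(z,P.mean(0)[:2],[np.linalg.norm(P[i]-P[i-1]) for i in range(4)])
for z in(88,92,96,100):
  a=f([(162,452),(497,452)],z); print(z,f([(329,454)],z)[0,:2],np.linalg.norm(a[0]-a[1]), f([(340,500)],z+30)[0,:2])
o=(410,180)
P=f([(183,108),(660,108),(603,372),(145,372)],60,o);print(P)
r=f([(293,140),(570,135),(533,370),(267,375)],60,o);print('rails',r,r.mean(0))
g=f([(417,350),(722,335)],116,o);print('grips',g,g.mean(0))
```

```text
8 [505.7281  22.0921] [np.float64(150.09775930274577), np.float64(130.44802824626484), np.float64(150.15807714894868), np.float64(129.57619509146707)]
10 [505.1598  22.0625] [np.float64(149.3539753579608), np.float64(129.80161520526312), np.float64(149.4139943093248), np.float64(128.9341022715405)]
12 [504.5915  22.0329] [np.float64(148.61019141317584), np.float64(129.1552021642614), np.float64(148.66991146970088), np.float64(128.2920094516139)]
88 [504.6569  21.622 ] 70.37689114663267 [503.4182  23.5627]
92 [503.2526  21.554 ] 69.506982265912 [501.8873  23.4612]
96 [501.8483  21.4859] 68.63707338519139 [500.3563  23.3598]
100 [500.4439  21.4179] 67.76716450447073 [498.8254  23.2583]
[[473.7872 205.0257  60.    ]
 [470.1171 311.0992  60.    ]
 [533.633  315.0738  60.    ]
 [537.315  207.9552  60.    ]]
rails [[480.2665 230.9966  60.    ]
 [476.9754 292.6696  60.    ]
 [533.6933 298.5705  60.    ]
 [537.0902 236.6339  60.    ]] [507.0064 264.7176  60.    ]
grips [[507.5475 229.8124 116.    ]
 [502.3623 288.6516 116.    ]] [504.9549 259.232  116.    ]
```

```bash
python3 -m jog '{"claw":[-1,-1,-1,-1,-1,-1,-1,-1,-1,-1],"delta_pos":[[0.14,0.89,-0.3],[0.14,0.89,-0.3],[0.14,0.89,-0.3],[0.14,0.89,-0.3],[0.14,0.89,-0.3],[0.14,0.89,-0.3],[0.14,0.89,-0.3],[0.14,0.89,-0.3],[0.14,0.9,-0.3],[0,0,0]],"turn":[[0,0,0],[0,0,0],[0,0,0],[0,0,0],[0,0,0],[0,0,0],[0,0,0],[0,0,0],[0,0,0.01],[0,0,0]]}'
python3 - <<'E'
from h import *
s=st(); snap('wrist','w3'); K,W=cam('wrist',s); np.savez('w3.npz',K=K,W=W); snap('top','t3')
crop('t3',80,190,120,110,6,'c7')
E
```

```text
clock: 3.33
eef_pos: [504.7, 258.8, 150.0]
eef_rot: [-0.011, 0.708, 0.012, 0.706]
contact_force: [0.7, -0.4, -0.5]
grip_width: 1.003
t 3.33 p [504.7266 258.8081 149.9687] yawY 91.86 toolx [-0.0029  0.0001 -1.    ] F [ 0.6763 -0.3757 -0.5229] M [ 0.0132 -0.0212  0.0111] w 1.003 q5 0.210
```

View pics/w3.png

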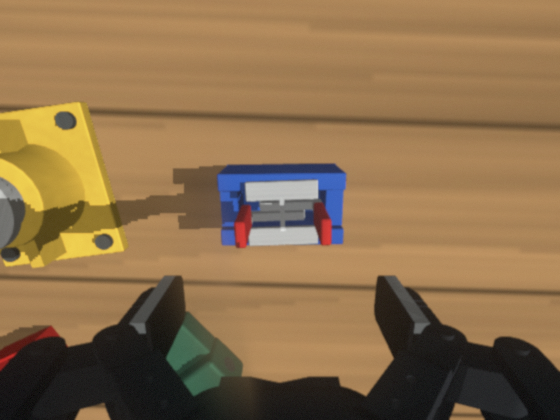

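View pics/c7.png

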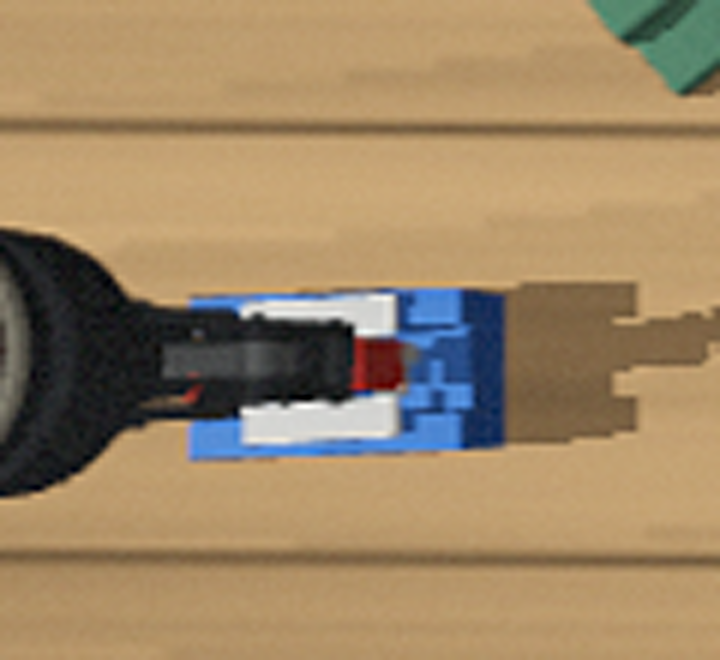

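Run:
```python
from h import *
crop('w3',210,155,145,100,5,'c8')
```

```text
(no output)
```

View pics/c8.png

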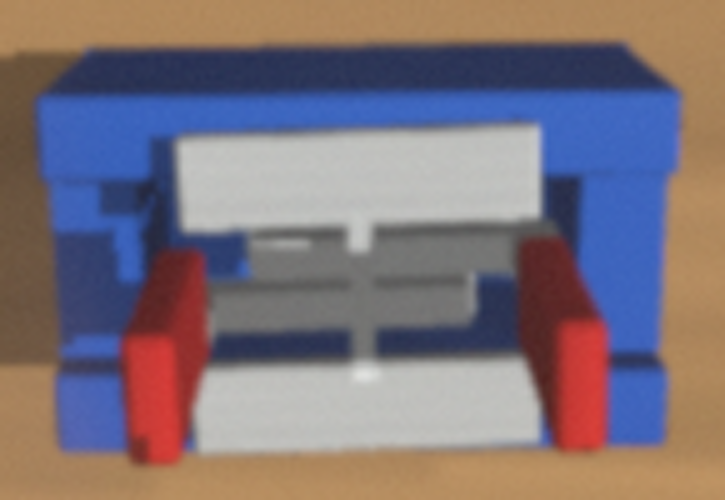

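Run:
```python
from h import *
d=np.load('w3.npz');K,W=d['K'],d['W']
f=lambda c,z,o=(210,155): px2w(K,W,(np.array(c,float)+.5)/5-.5+list(o),z)
g=f([(123,333),(607,320),(607,447),(127,462)],116);print(g,g.mean(0)); v=g[1]-g[0];print(np.degrees(np.arctan2(v[1],v[0])))
h=f([(40,95),(680,93),(665,443),(58,450)],60);print(h,h.mean(0));
v=h[1]-h[0]+h[2]-h[3];print(np.degrees(np.arctan2(v[1],v[0])))
r=f([(177,140),(540,127),(542,440),(195,452)],62);print(r,r.mean(0)); v=r[1]-r[0]+r[2]-r[3];print(np.degrees(np.arctan2(v[1],v[0])))
```

```text
[[497.3211 228.0078 116.    ]
 [493.3443 293.8838 116.    ]
 [511.8435 295.3405 116.    ]
 [516.2439 228.4136 116.    ]] [504.6882 261.4114 116.    ]
93.45464199823304
[[474.518  207.126   60.    ]
 [470.782  312.7118  60.    ]
 [532.6005 315.7431  60.    ]
 [537.358  208.855   60.    ]] [503.8146 261.109   60.    ]
92.2891174602654
[[480.924  229.9425  62.    ]
 [476.8265 289.7408  62.    ]
 [531.9587 293.7678  62.    ]
 [536.1564 233.1797  62.    ]] [506.4664 261.6577  62.    ]
93.94170190896781
```

```bash
python3 -m jog '{"claw":[-1,-1,-1,-1,-1,-1],"delta_pos":[[0.01,0.08,-0.4],[0,0,-0.6],[0,0,-0.6],[0,0,-0.6],[0,0,-0.43],[0,0,0]],"turn":[[0,0,0.03],[0,0,0],[0,0,0],[0,0,0],[0,0,0],[0,0,0]]}' && python3 -m jog '{"claw":[-0.8,-0.7,-0.65,-0.6,-0.55,-0.55],"delta_pos":[[0,0,0],[0,0,0],[0,0,0],[0,0,0],[0,0,0],[0,0,0]],"turn":[[0,0,0],[0,0,0],[0,0,0],[0,0,0],[0,0,0],[0,0,0]]}'
python3 - <<'E'
from h import *
s=st(); snap('wrist','w4'); snap('side','s4')
E
```

```text
clock: 3.93
eef_pos: [503.8, 257.8, 70.5]
eef_rot: [-0.017, 0.708, 0.016, 0.705]
contact_force: [-0.5, 0.9, -0.4]
grip_width: 0.999
clock: 4.43
eef_pos: [505.7, 259.5, 74.4]
eef_rot: [-0.017, 0.707, 0.018, 0.707]
contact_force: [0.5, -0.1, 0.4]
grip_width: 0.776
t 4.43 p [505.7215 259.507   74.3601] yawY 92.83 toolx [ 0.0008  0.0003 -1.    ] F [ 0.4528 -0.0615  0.4072] M [ 0.028  -0.0283 -0.0059] w 0.776 q5 0.195
```

View pics/w4.png

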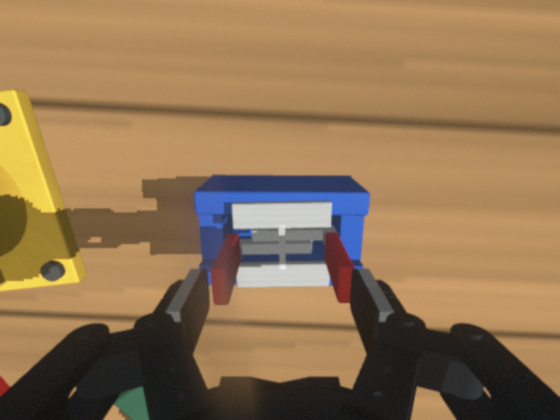

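Run:
```python
from h import *
s=st();crop('w4',150,220,270,110,3,'c9');crop('s4',140,110,120,100,6,'c10')
```

```text
t 4.53 p [505.5002 259.4997  74.0453] yawY 92.84 toolx [ 0.0003  0.0002 -1.    ] F [ 0.638   0.068  -0.6602] M [ 0.0063 -0.0106  0.027 ] w 0.776 q5 0.195
```

View pics/c9.png

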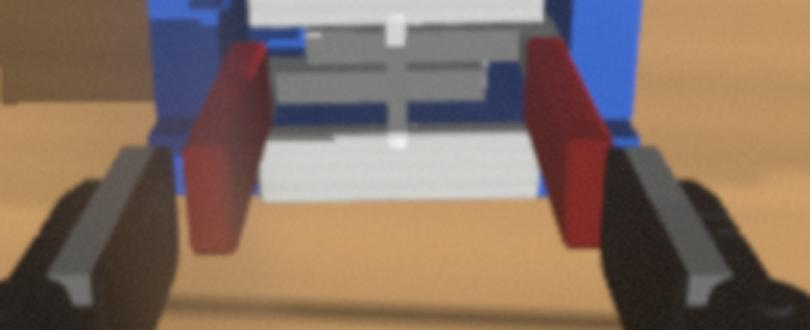

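View pics/c10.png

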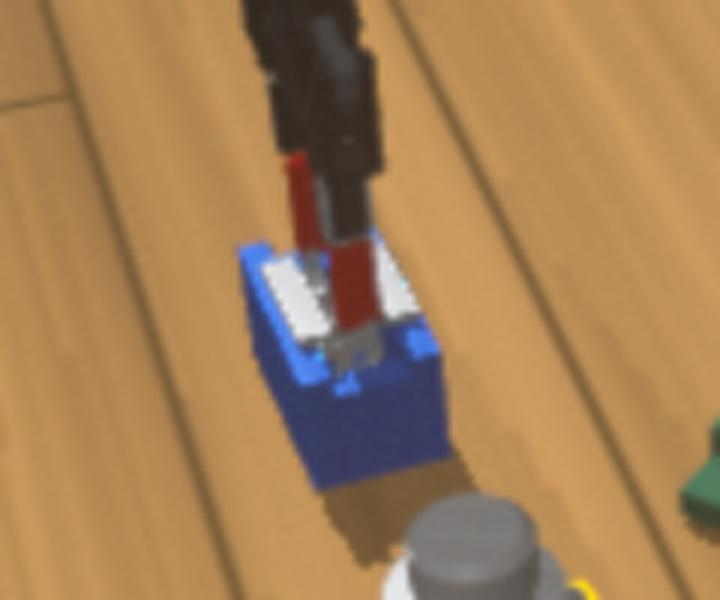

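```bash
python3 -m jog '{"claw":[-0.75,-0.8,-0.8,-0.7,-0.62,-0.55,-0.55,-0.55],"delta_pos":[[0,0.05,0],[0,0,-0.2],[0,0,-0.25],[0,0,0],[0,0,0],[0,0,0],[0,0,0],[0,0,0]],"turn":[[0,0,0],[0,0,0],[0,0,0],[0,0,0],[0,0,0],[0,0,0],[0,0,0],[0,0,0]]}'
python3 - <<'E'
from h import *
s=st(); snap('wrist','w5'); snap('side','s5')
crop('w5',150,220,270,110,3,'c9');crop('s5',140,110,120,100,6,'c10')
E
```

```text
clock: 5.2
eef_pos: [505.4, 260.8, 60.2]
eef_rot: [-0.017, 0.707, 0.017, 0.707]
contact_force: [0.9, -0.2, -2.6]
grip_width: 0.775
t 5.20 p [505.3512 260.8331  60.2256] yawY 92.82 toolx [-0.0001 -0.     -1.    ] F [ 0.8663 -0.21   -2.5521] M [-0.0259 -0.0366  0.0868] w 0.775 q5 0.197
```

View pics/c9.png

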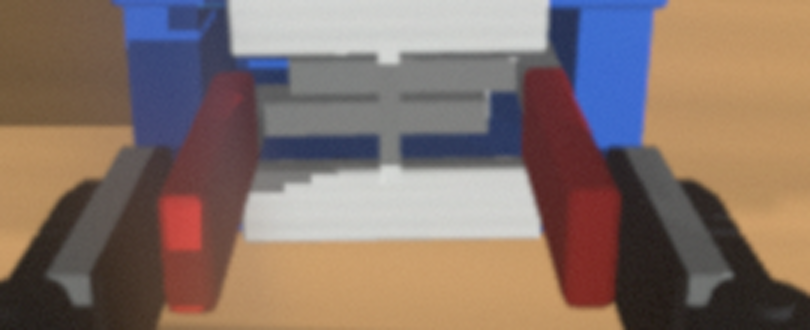

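View pics/c10.png

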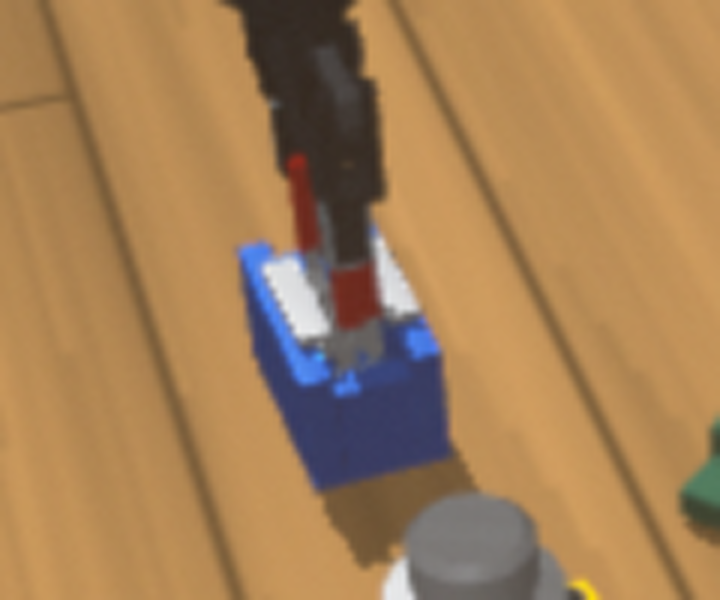

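```bash
python3 -m jog '{"claw":[-0.55,-0.55,-0.55,-0.55,-0.55,-0.55,-0.55,-0.55,-0.55],"delta_pos":[[0,0,0.1],[0,0,0.3],[0,0,0.6],[0,0,0.8],[0,0,0.9],[0,0,0.9],[0,0,0.7],[0,0,0.4],[0,0,0]],"turn":[[0,0,0],[0,0,0],[0,0,0],[0,0,0],[0,0,0],[0,0,0],[0,0,0],[0,0,0],[0,0,0]]}'
python3 - <<'E'
from h import *
s=st(); snap('wrist','w6'); snap('side','s6')
E
```

```text
clock: 6.05
eef_pos: [506.9, 261.3, 205.0]
eef_rot: [-0.017, 0.705, 0.018, 0.709]
contact_force: [1.4, -0.4, -2.1]
grip_width: 0.774
t 6.05 p [506.9083 261.2679 204.9524] yawY 92.83 toolx [ 0.0049  0.0013 -1.    ] F [ 1.3558 -0.4426 -2.1142] M [ 0.0357 -0.117  -0.0449] w 0.774 q5 0.197
```

View pics/w6.png

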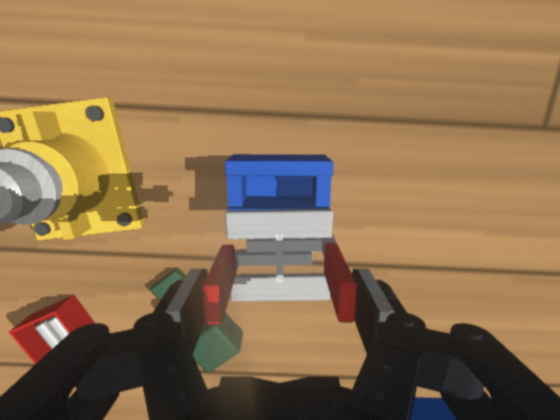

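View pics/s6.png

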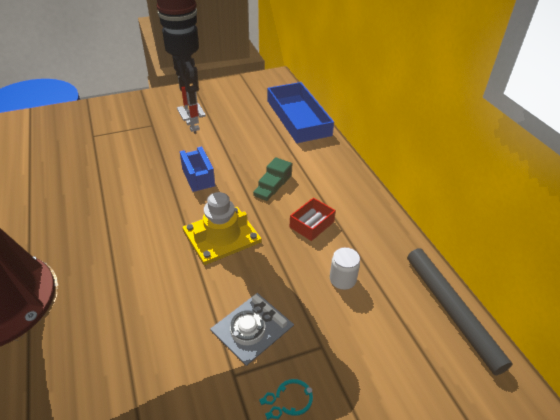

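```bash
python3 -m jog '{"claw":[-0.55,-0.55,-0.55,-0.55,-0.55,-0.55,-0.55,-0.55,-0.55,-0.55],"delta_pos":[[0.03,-0.3,0.05],[0.03,-0.6,0.05],[0.03,-0.9,0],[0.03,-0.9,0],[0.03,-0.9,0],[0.03,-0.9,0],[0.03,-0.9,0],[0.03,-0.9,0],[0.03,-0.9,0],[0.03,-0.9,0]],"turn":[[0,0,0.04],[0,0,0.04],[0,0,0.04],[0,0,0.04],[0,0,0.04],[0,0,0.04],[0,0,0.04],[0,0,0.04],[0,0,0.04],[0,0,0.04]]}' && python3 -m jog '{"claw":[-0.55,-0.55,-0.55,-0.55,-0.55,-0.55,-0.55,-0.55,-0.55,-0.55],"delta_pos":[[0.03,-0.9,0],[0.03,-0.9,0],[0.03,-0.9,-0.2],[0.03,-0.9,-0.3],[0.03,-0.9,-0.4],[0.03,-0.9,-0.4],[0.03,-0.9,-0.4],[0,-0.9,-0.3],[0,-0.8,-0.2],[0,0,0]],"turn":[[0,0,0.04],[0,0,0.04],[0,0,0.04],[0,0,0.04],[0,0,0.04],[0,0,0.04],[0,0,0.04],[0,0,0.03],[0,0,0],[0,0,0]]}'
python3 - <<'E'
from h import *
s=st()
E
```

```text
clock: 6.98
eef_pos: [513.3, 16.8, 202.2]
eef_rot: [-0.091, 0.702, 0.092, 0.7]
contact_force: [1.0, -0.2, -2.2]
grip_width: 0.771
clock: 7.82
eef_pos: [518.7, -224.9, 134.1]
eef_rot: [-0.146, 0.693, 0.148, 0.69]
contact_force: [1.0, 1.0, -2.6]
grip_width: 0.772
t 7.82 p [ 518.6523 -224.9242  134.0997] yawY 113.93 toolx [-0.0044  0.0019 -1.    ] F [ 0.9826  1.0111 -2.6206] M [-0.0283 -0.0743  0.0684] w 0.772 q5 -1.057
```

```bash
python3 -m jog '{"claw":[-0.55,-0.55,-0.55,-0.55,-0.55],"delta_pos":[[0.1,-0.25,-0.3],[0,0,-0.4],[0,0,-0.3],[0,0,-0.1],[0,0,0]],"turn":[[0,0,0],[0,0,0],[0,0,0],[0,0,0],[0,0,0]]}'
python3 - <<'E'
from h import *
s=st(); snap('wrist','w7'); snap('side','s7');snap('top','t7')
K,W=cam('wrist',s); np.savez('w7.npz',K=K,W=W)
crop('s7',190,250,130,120,6,'c11');crop('t7',290,200,110,100,6,'c12')
E
```

```text
clock: 8.23
eef_pos: [523.0, -228.1, 103.6]
eef_rot: [-0.147, 0.692, 0.149, 0.691]
contact_force: [-1.0, 0.3, -2.7]
grip_width: 0.775
t 8.23 p [ 522.9713 -228.1483  103.5521] yawY 114.19 toolx [-0.0021  0.0017 -1.    ] F [-0.9891  0.2709 -2.6964] M [ 0.0538 -0.0072  0.0084] w 0.775 q5 -1.063
```

View pics/w7.png

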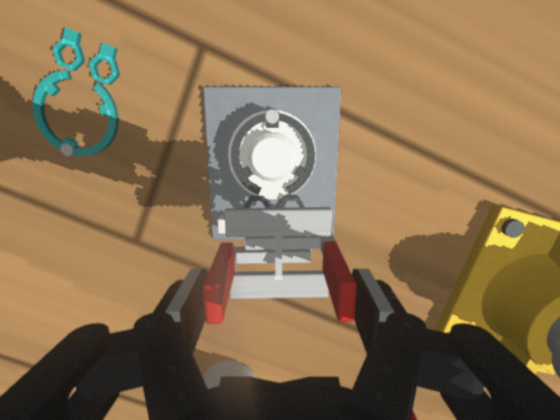

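View pics/c11.png

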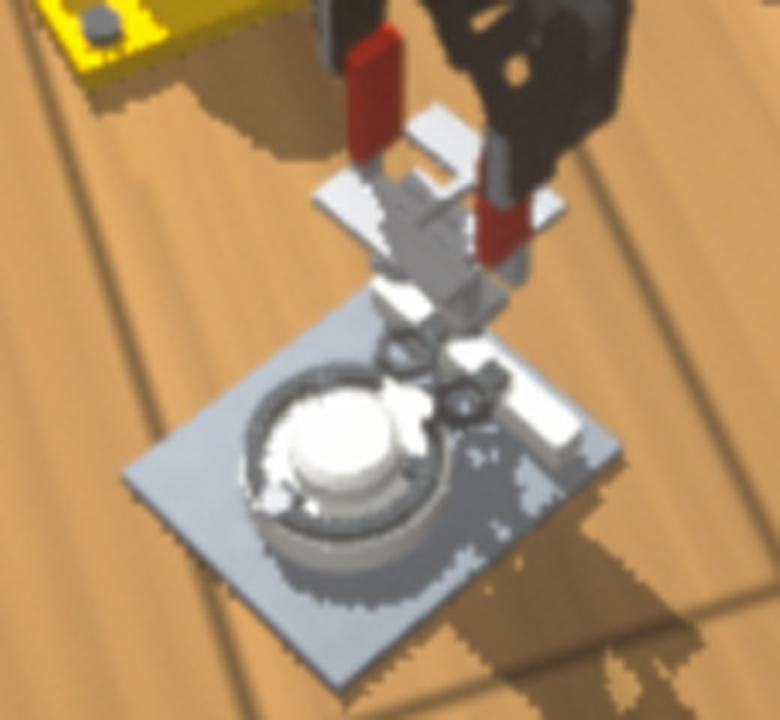

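View pics/c12.png

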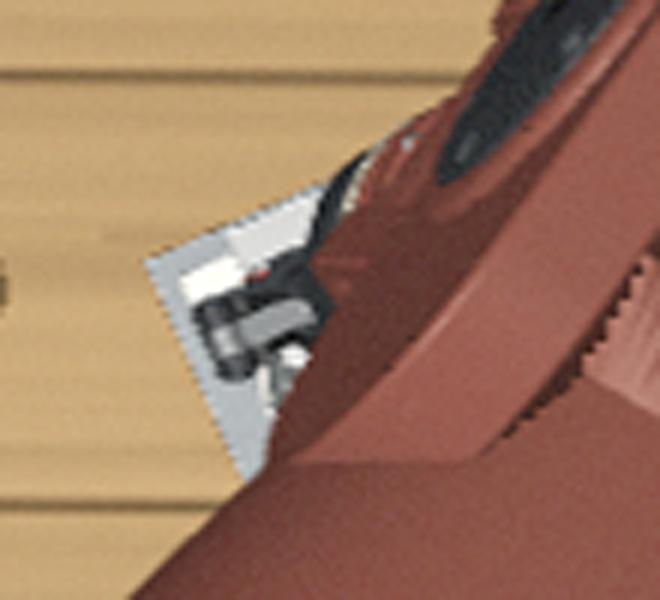

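```bash
python3 -m jog '{"claw":[-0.55,-0.55,-0.55,-0.55],"delta_pos":[[0.01,-0.14,-0.2],[0,0,-0.3],[0,0,-0.13],[0,0,0]],"turn":[[0,0,0],[0,0,0],[0,0,0],[0,0,0]]}'
python3 - <<'E'
from h import *
s=st(); snap('wrist','w8'); snap('side','s8')
K,W=cam('wrist',s); np.savez('w8.npz',K=K,W=W)
crop('s8',230,265,75,65,10,'c11');crop('w8',200,90,150,220,3.,'c12')
Ks,Ws=cam('side'); print(w2px(Ks,Ws,[[521.6,-232.4,25]]))
R=R_of(s['eef_rot']);o=s['eef_pos']+R[:,0]*52.2; print(o, w2px(Ks,Ws,[o+15*R[:,1],o-15*R[:,1]]),w2px(K,W,[[521.6,-232.4,25]]))
E
```

```text
clock: 8.72
eef_pos: [523.2, -233.3, 84.7]
eef_rot: [-0.147, 0.692, 0.148, 0.691]
contact_force: [0.4, 0.5, -3.1]
grip_width: 0.774
t 8.72 p [ 523.1729 -233.2722   84.6599] yawY 114.12 toolx [-0.0019  0.0016 -1.    ] F [ 0.4192  0.5327 -3.078 ] M [0.0547 0.0097 0.0022] w 0.774 q5 -1.069
[[261.229 310.692]]
[ 523.0724 -233.1883   32.4601] [[256.9471 304.1746]
 [267.1708 313.1367]] [[280.3064 219.8234]]
```

View pics/c11.png

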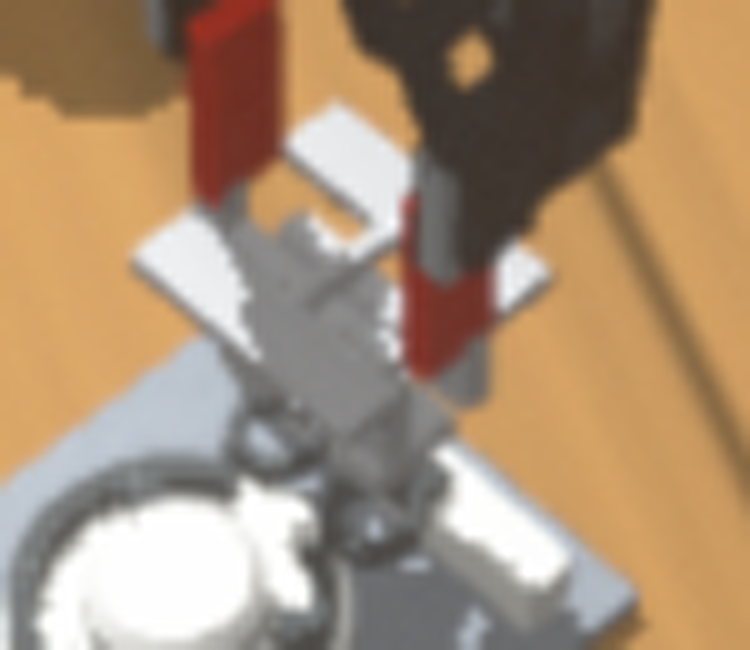

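View pics/c12.png

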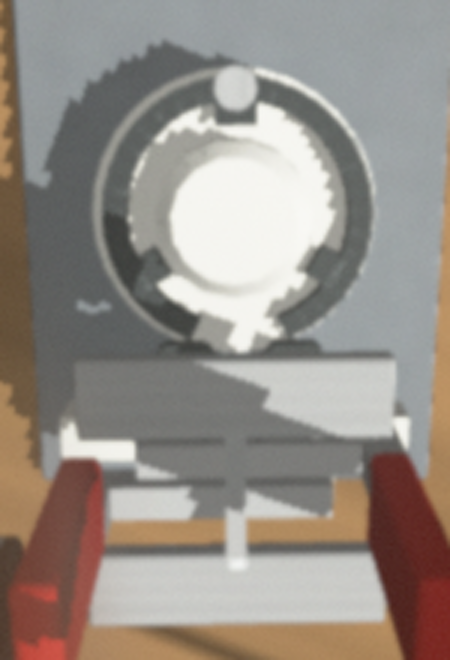

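Run:
```python
from h import *
crop('s8',245,290,40,40,18,'c13')
Ks,Ws=cam('side'); E=px2w(Ks,Ws,[(256.8,308.6),(267.1,317.1)],25); print(E,E.mean(0))
# sensitivities
p=np.array([521.6,-232.4,25]);a=np.radians(24.1)
b=w2px(Ks,Ws,p)[0]; print([w2px(Ks,Ws,p+np.array(d)*5)[0]-b for d in([np.cos(a),np.sin(a),0],[-np.sin(a),np.cos(a),0],[0,0,1])])
```

```text
[[ 514.7992 -224.5529   25.    ]
 [ 527.6278 -250.8744   25.    ]] [ 521.2135 -237.7137   25.    ]
[array([ 1.7964, -1.4252]), array([-1.6874, -1.4841]), array([-0.0205, -1.4543])]
```

View pics/c13.png

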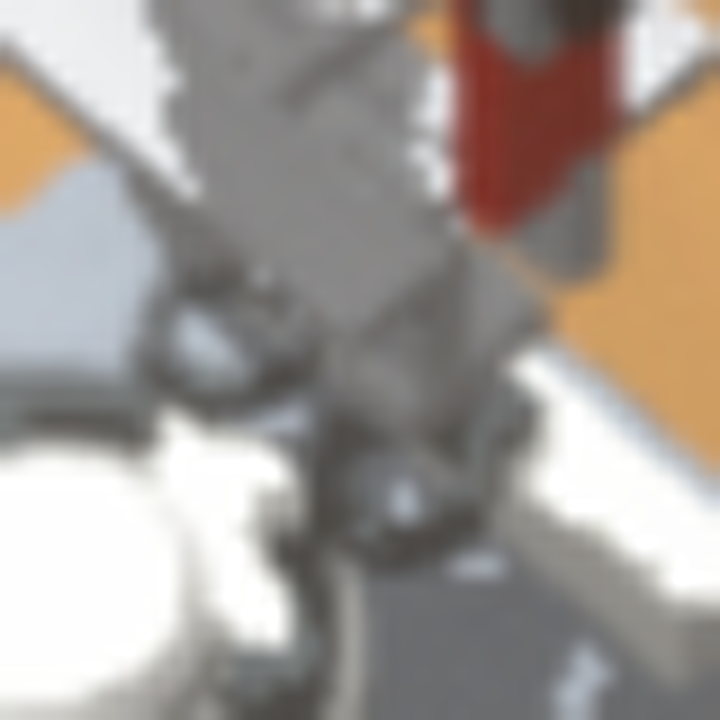

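Run:
```python
from h import *
d=np.load('w8.npz');K,W=d['K'],d['W']
print('post',px2w(K,W,[(278.5,162.4)],33),'hinge',px2w(K,W,[(278.5,119.2)],26))
crop('w7',195,80,155,165,4,'c14')
```

```text
post [[ 481.3723 -251.8756   33.    ]] hinge [[ 454.9596 -263.6684   26.    ]]
```

View pics/c14.png

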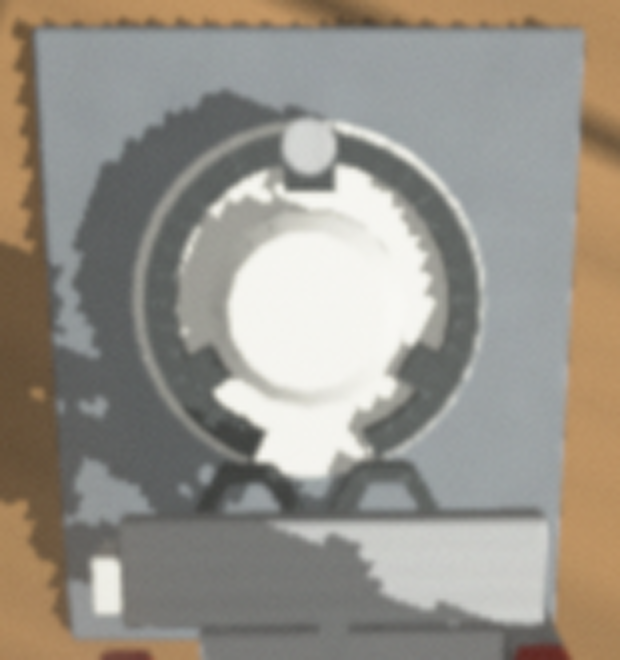

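Run:
```python
from h import *
c=manip.camera_info('wrist');K=np.array(c['intrinsics']);T=np.array(c['tool_from_camera'])
def ray(u,v,x):
    d=T[:3,:3]@np.linalg.solve(K,[u,v,1]);o=T[:3,3];return o+d*(x-o[0])/d[0]
for x in(0,-4,-8):
  for r in(358,432,550,622): print(x,r,ray(278.7,(r+.5)/3-.5+90,x)[1:])
```

```text
0 358 [  0.1863 -26.2805]
0 432 [  0.1752 -11.434 ]
0 550 [ 0.1563 13.7541]
0 622 [ 0.1441 30.1196]
-4 358 [  0.1932 -27.3989]
-4 432 [  0.1824 -12.8861]
-4 550 [ 0.1639 11.736 ]
-4 622 [ 0.1519 27.7338]
-8 358 [  0.2002 -28.5174]
-8 432 [  0.1895 -14.3381]
-8 550 [0.1715 9.7179]
-8 622 [ 0.1598 25.3479]
```

```bash
python3 -m jog '{"claw":[-0.55,-0.55,-0.55,-0.55,-0.55,-0.55],"delta_pos":[[-0.1,-0.045,-0.1],[0,0,-0.1],[0,0,-0.1],[0,0,-0.06],[0,0,-0.04],[0,0,0]],"turn":[[0,0,0],[0,0,0],[0,0,0],[0,0,0],[0,0,0],[0,0,0]]}'
python3 - <<'E'
from h import *
s=st(); snap('side','s9');snap('wrist','w9')
crop('s9',240,280,55,50,14,'c15')
E
```

```text
clock: 9.32
eef_pos: [520.9, -235.0, 74.1]
eef_rot: [-0.148, 0.692, 0.148, 0.691]
contact_force: [0.8, 0.1, -2.7]
grip_width: 0.782
t 9.32 p [ 520.8568 -234.9724   74.0849] yawY 114.13 toolx [-0.0004  0.0004 -1.    ] F [ 0.8221  0.0887 -2.682 ] M [ 0.0954  0.0357 -0.0023] w 0.782 q5 -1.074
```

View pics/c15.png

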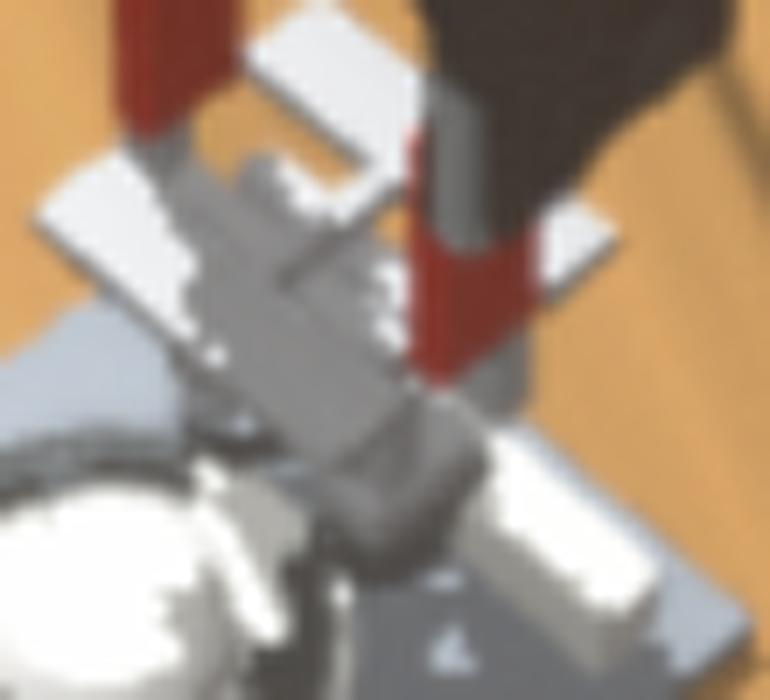

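```bash
python3 -m jog '{"claw":[-0.55,-0.55,-0.55,-0.55],"delta_pos":[[0,0,-0.06],[0,0,-0.06],[0,0,-0.06],[0,0,0]],"turn":[[0,0,0],[0,0,0],[0,0,0],[0,0,0]]}'
python3 - <<'E'
from h import *
s=st()
E
```

```text
clock: 9.75
eef_pos: [520.8, -235.0, 68.5]
eef_rot: [-0.148, 0.692, 0.148, 0.691]
contact_force: [0.4, 0.3, -2.4]
grip_width: 0.777
t 9.75 p [ 520.7909 -234.9846   68.4598] yawY 114.13 toolx [-0.0005  0.0005 -1.    ] F [ 0.3612  0.3223 -2.4147] M [-0.0249 -0.006  -0.0087] w 0.777 q5 -1.074
```

```bash
python3 -m jog '{"claw":[-0.55,-0.55,-0.55,-0.55],"delta_pos":[[0,0,-0.05],[0,0,-0.05],[0,0,-0.02],[0,0,0]],"turn":[[0,0,0],[0,0,0],[0,0,0],[0,0,0]]}'
python3 - <<'E'
from h import *
s=st(); snap('side','s10');snap('wrist','w10')
crop('s10',240,280,55,50,14,'c15')
E
```

```text
clock: 10.08
eef_pos: [521.1, -235.2, 65.6]
eef_rot: [-0.148, 0.691, 0.148, 0.692]
contact_force: [-0.8, 0.5, -0.6]
grip_width: 0.775
t 10.08 p [ 521.124  -235.2123   65.5864] yawY 114.13 toolx [ 0.0003 -0.     -1.    ] F [-0.7836  0.5048 -0.5683] M [0.0465 0.0867 0.0072] w 0.775 q5 -1.074
```

View pics/c15.png

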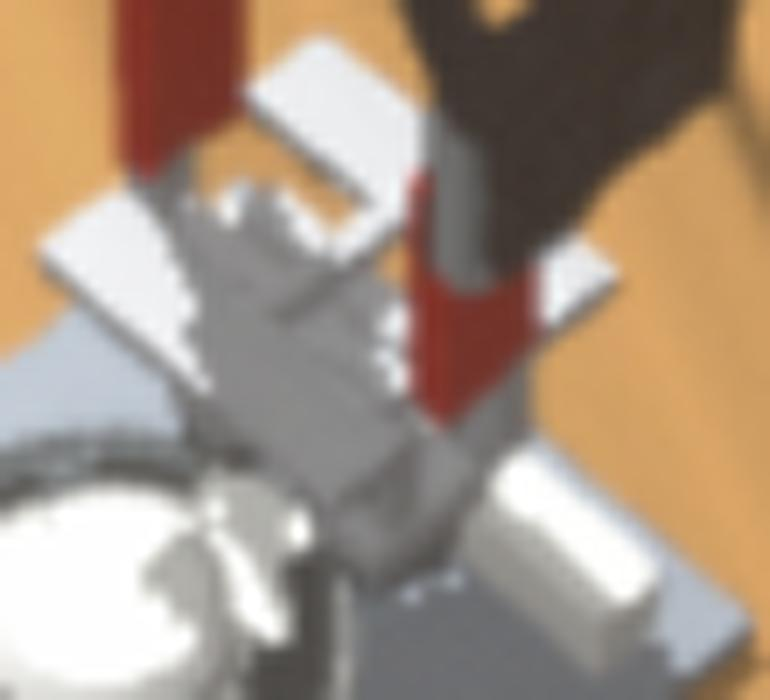

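View pics/w10.png

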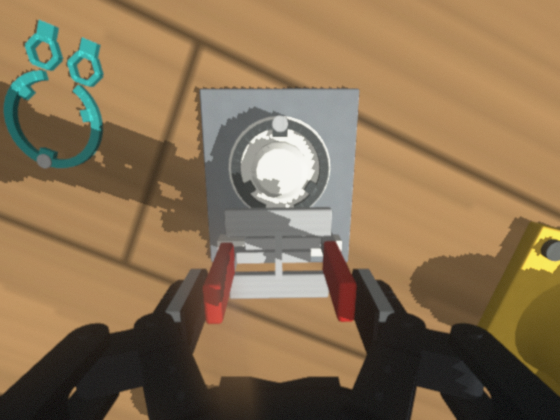

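```bash
python3 -m jog '{"claw":[-0.49,-0.43,-0.37,-0.31,-0.25,-0.25],"delta_pos":[[0,0,0.03],[-0.005,-0.003,0.022],[-0.005,-0.003,0.022],[-0.005,-0.003,0.022],[-0.005,-0.003,0.018],[0,0,0]],"turn":[[0,0,0],[0,0,0],[0,0,0],[0,0,0],[0,0,0],[0,0,0]]}'
python3 - <<'E'
from h import *
s=st(); snap('side','s11');snap('wrist','w11')
crop('s11',220,265,80,70,9,'c15');crop('w11',190,80,190,250,3,'c16')
E
```

```text
clock: 10.68
eef_pos: [520.3, -235.4, 68.8]
eef_rot: [-0.148, 0.692, 0.148, 0.691]
contact_force: [0.4, 0.1, -2.9]
grip_width: 0.631
t 10.68 p [ 520.2996 -235.4386   68.7619] yawY 114.13 toolx [-0.0002  0.0003 -1.    ] F [ 0.4239  0.072  -2.9412] M [ 0.073  -0.0263 -0.0543] w 0.631 q5 -1.075
```

View pics/c15.png

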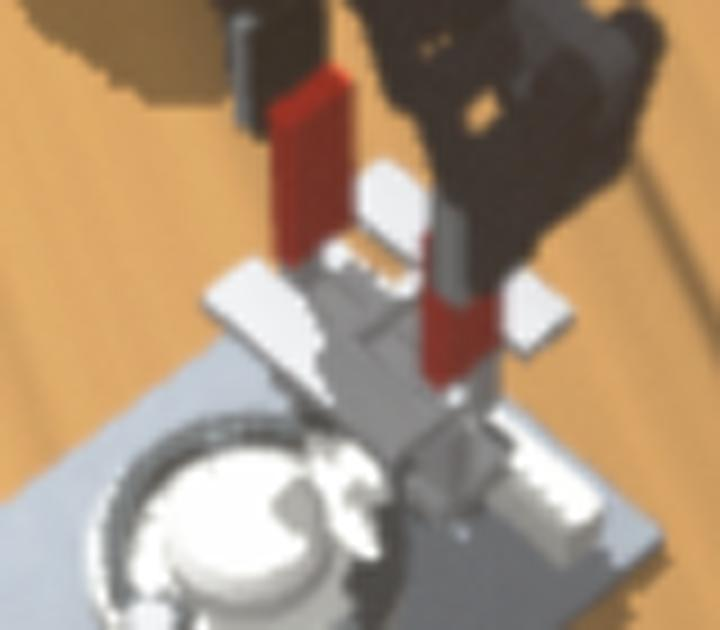

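View pics/c16.png

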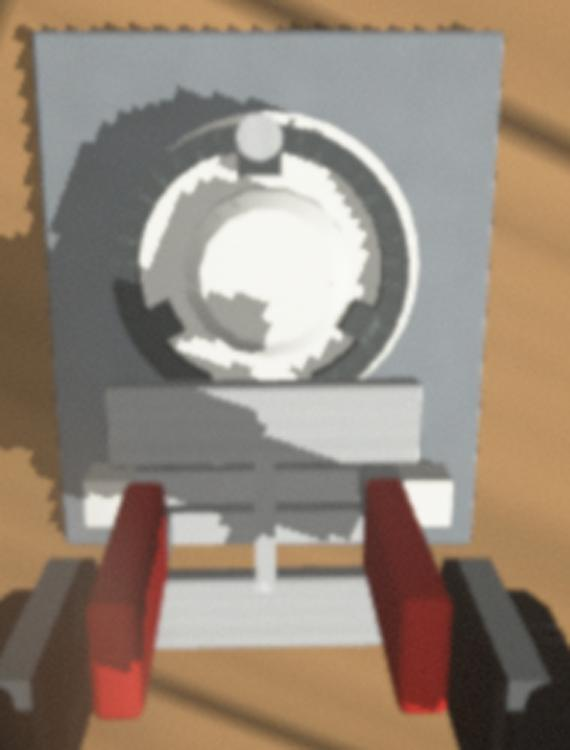

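```bash
python3 -m jog '{"claw":[-0.19,-0.13,-0.07,-0.01,0.05,0.11,0.17,0.22,0.22],"delta_pos":[[-0.006,-0.003,0.016],[-0.006,-0.003,0.016],[-0.006,-0.003,0.016],[-0.006,-0.003,0.015],[-0.006,-0.003,0.012],[-0.006,-0.003,0.012],[-0.006,-0.003,0.008],[0,0,0.008],[0,0,0]],"turn":[[0,0,0],[0,0,0],[0,0,0],[0,0,0],[0,0,0],[0,0,0],[0,0,0],[0,0,0],[0,0,0]]}'
python3 - <<'E'
from h import *
s=st(); snap('side','s12');snap('wrist','w12')
crop('s12',220,265,80,70,9,'c15');crop('w12',190,80,190,250,3,'c16')
E
```

```text
clock: 11.53
eef_pos: [519.1, -236.2, 72.0]
eef_rot: [-0.148, 0.692, 0.148, 0.691]
contact_force: [0.4, -0.9, -1.4]
grip_width: 0.397
t 11.53 p [ 519.1105 -236.1937   71.9837] yawY 114.12 toolx [-0.0001  0.     -1.    ] F [ 0.3935 -0.918  -1.4108] M [-0.0961 -0.0124 -0.0278] w 0.397 q5 -1.077
```

View pics/c15.png

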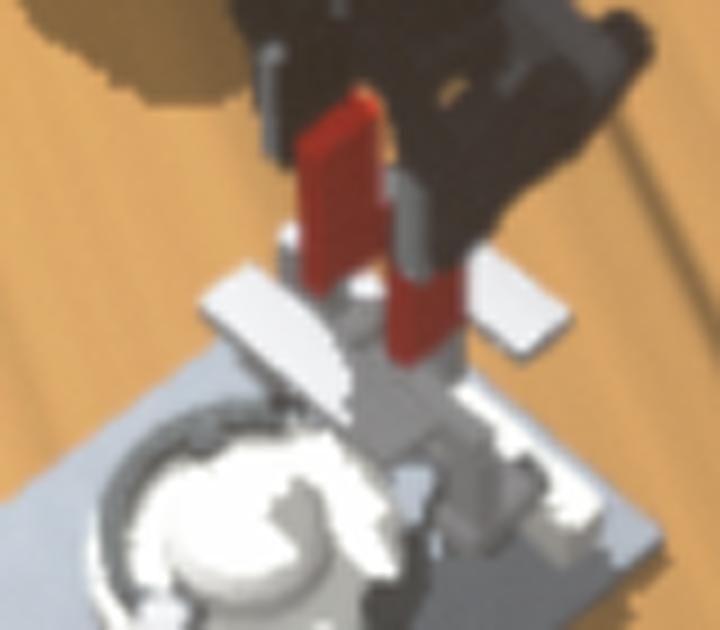

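View pics/c16.png

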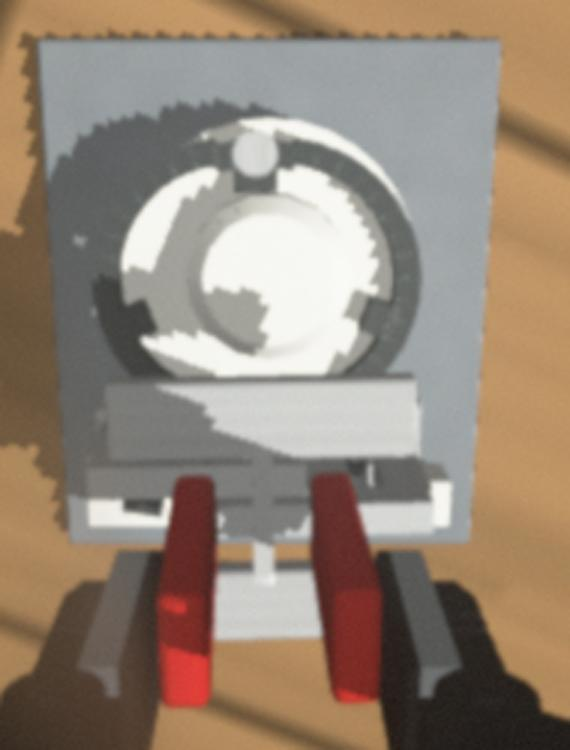

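```bash
python3 -m jog '{"claw":[0.265,0.265,0.265,0.265,0.265,0.265,0.265,0.265,0.265],"delta_pos":[[0,0,0.01],[0,0,0.05],[0,0,0.1],[0,0,0.2],[0,0,0.3],[0,0,0.4],[0,0,0.4],[0,0,0.2],[0,0,0]],"turn":[[0,0,0],[0,0,0],[0,0,0],[0,0,0],[0,0,0],[0,0,0],[0,0,0],[0,0,0],[0,0,0]]}'
python3 - <<'E'
from h import *
s=st(); snap('side','s13');snap('wrist','w13')
K,W=cam('wrist',s); np.savez('w13.npz',K=K,W=W)
crop('s13',200,225,110,100,7,'c15');crop('w13',190,50,190,250,3,'c16')
E
```

```text
clock: 12.38
eef_pos: [520.3, -237.0, 124.5]
eef_rot: [-0.149, 0.691, 0.147, 0.692]
contact_force: [0.6, 0.2, -2.0]
grip_width: 0.372
t 12.38 p [ 520.3254 -237.0283  124.4817] yawY 114.13 toolx [ 0.003  -0.0022 -1.    ] F [ 0.6399  0.1714 -1.9581] M [-0.011  -0.118   0.0215] w 0.372 q5 -1.077
```

View pics/c15.png

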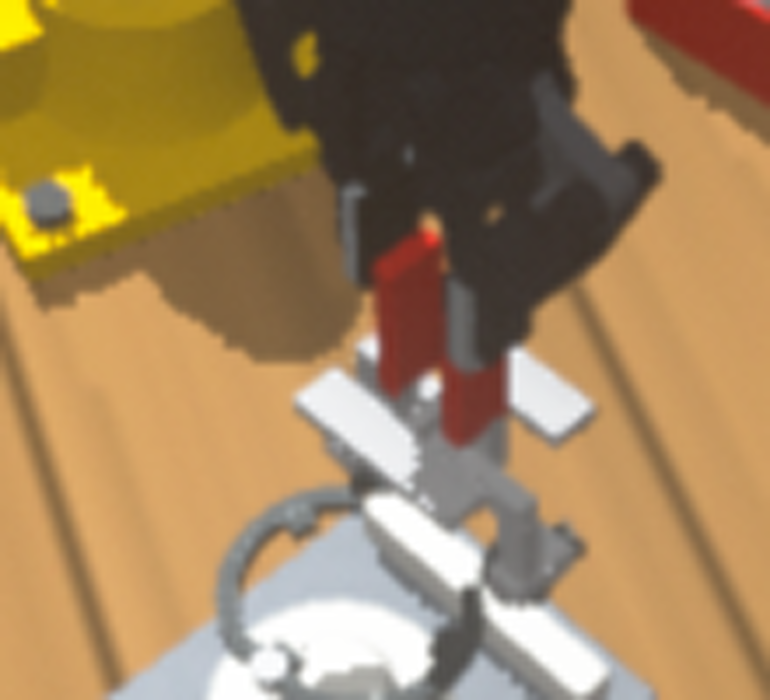

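View pics/c16.png

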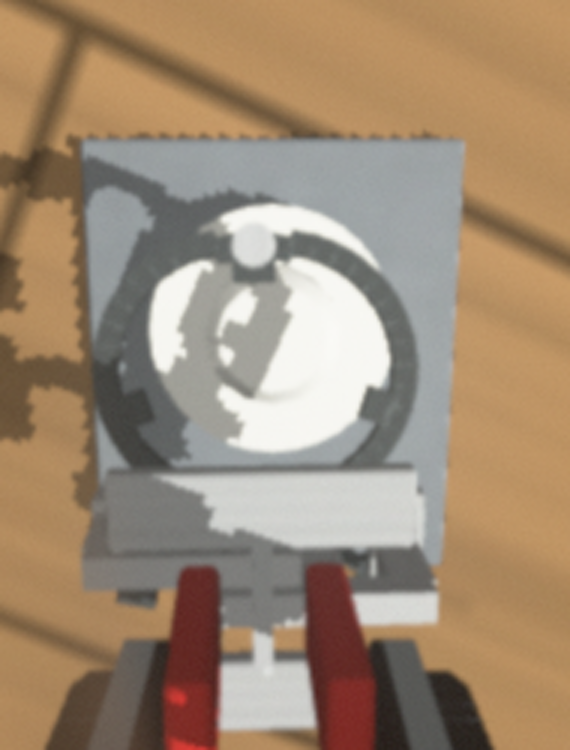

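Run:
```python
from h import *
crop('w13',215,115,125,110,6,'c17')
c=manip.camera_info('wrist');K=np.array(c['intrinsics']);T=np.array(c['tool_from_camera'])
def ray(u,v,x):
    d=T[:3,:3]@np.linalg.solve(K,[u,v,1]);o=T[:3,3];return o+d*(x-o[0])/d[0]
f=lambda p:((p[0]+.5)/3-.5+190,(p[1]+.5)/3-.5+50)
for x in(40,45,50,55):
  a,b,h=[ray(*f(p),x) for p in((150,403),(362,400),(253,245))]
  print(x,a,b,h,np.linalg.norm(a-b))
```

```text
40 [ 40.     -26.3238 -32.6917] [ 40.      21.5548 -33.3667] [ 40.      -2.8808 -67.2202] 47.88339932027031
45 [ 45.     -26.939  -31.6972] [ 45.      22.0378 -32.3877] [ 45.      -2.9582 -67.0176] 48.98162854064219
50 [ 50.     -27.5541 -30.7027] [ 50.      22.5208 -31.4087] [ 50.      -3.0357 -66.8151] 50.07985776101406
55 [ 55.     -28.1692 -29.7082] [ 55.      23.0038 -30.4296] [ 55.      -3.1131 -66.6125] 51.17808698138594
```

View pics/c17.png

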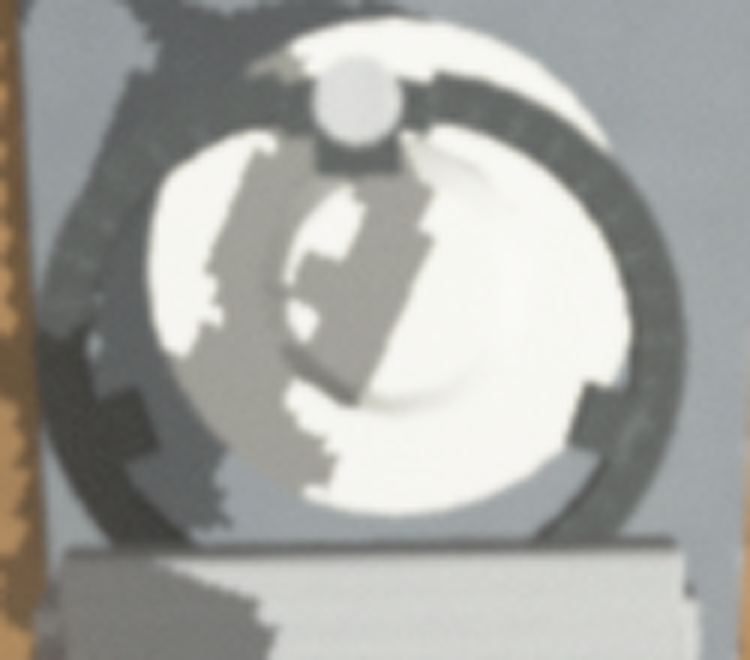

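```bash
python3 -m jog '{"claw":[0.265,0.265,0.265,0.265,0.265,0.265,0.265,0.265],"delta_pos":[[0,0,0.2],[0,0.1,0.4],[0.02,0.3,0.6],[0.04,0.5,0.6],[0.06,0.7,0.5],[0.06,0.8,0.3],[0.06,0.8,0.1],[0.06,0.8,0]],"turn":[[0,0,0],[0,0,0],[0,0,0],[0,0,0],[0,0,0],[0,0,0],[0,0,0],[0,0,0]]}' && python3 -m jog '{"claw":[0.265,0.265,0.265,0.265,0.265,0.265,0.265,0.265,0.265],"delta_pos":[[0.06,0.8,0],[0.06,0.8,0],[0.06,0.8,0],[0.06,0.8,0],[0,0.8,0],[0,0.6,0],[0,0.3,0],[0,0.1,0],[0,0,0]],"turn":[[0,0,0],[0,0,0],[0,0,0],[0,0,0],[0,0,0],[0,0,0],[0,0,0],[0,0,0],[0,0,0]]}'
python3 - <<'E'
from h import *
s=st(); snap('side','s14');snap('wrist','w14')
K,W=cam('wrist',s); np.savez('w14.npz',K=K,W=W)
crop('w14',180,60,200,180,4,'c18')
E
```

```text
clock: 13.15
eef_pos: [528.6, -115.2, 204.9]
eef_rot: [-0.148, 0.691, 0.147, 0.692]
contact_force: [-0.5, 0.0, -3.4]
grip_width: 0.377
clock: 13.9
eef_pos: [535.4, 34.1, 203.1]
eef_rot: [-0.148, 0.691, 0.148, 0.691]
contact_force: [0.0, -0.3, -2.2]
grip_width: 0.373
t 13.90 p [535.3858  34.0515 203.1175] yawY 114.18 toolx [ 0.0002 -0.0002 -1.    ] F [ 0.0385 -0.2688 -2.179 ] M [-0.0228 -0.0127  0.002 ] w 0.373 q5 -0.602
```

View pics/s14.png

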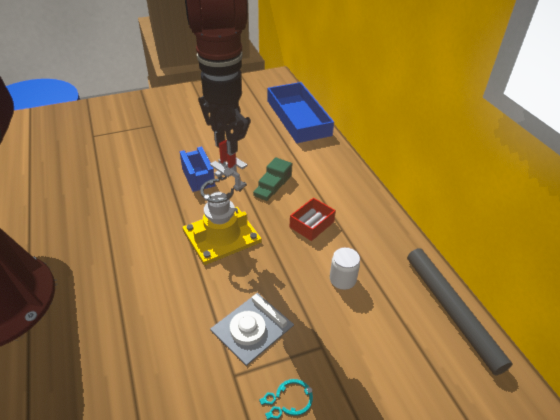

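View pics/c18.png

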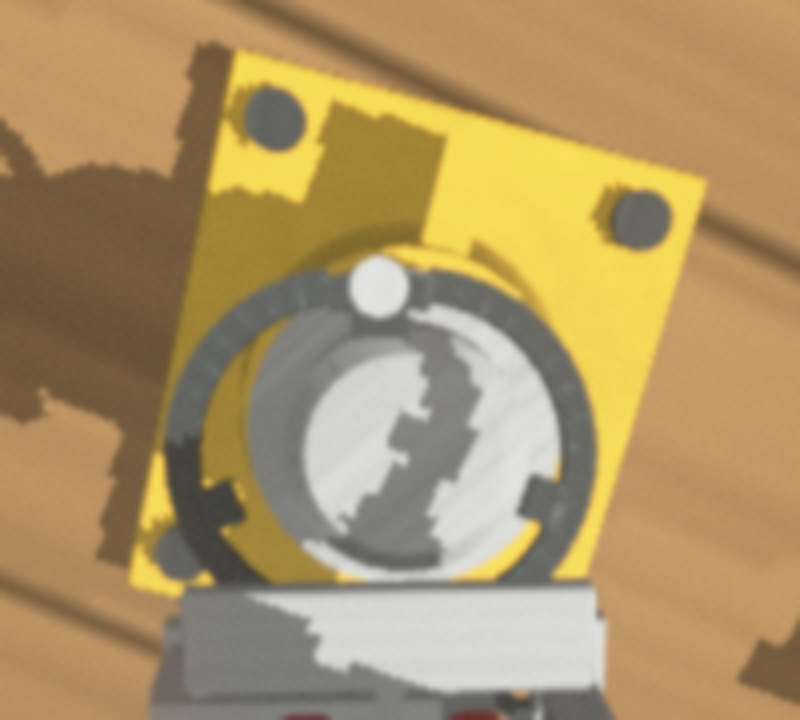

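Run:
```python
from h import *
im=cv2.imread('pics/w14.png')[125:210,215:325]
im=cv2.resize(im,None,fx=7,fy=7,interpolation=cv2.INTER_CUBIC)
g=cv2.createCLAHE(4,(4,4)).apply(cv2.cvtColor(im,cv2.COLOR_BGR2GRAY)); cv2.imwrite('pics/c19.png',g)
```

```text
(no output)
```

View pics/c19.png

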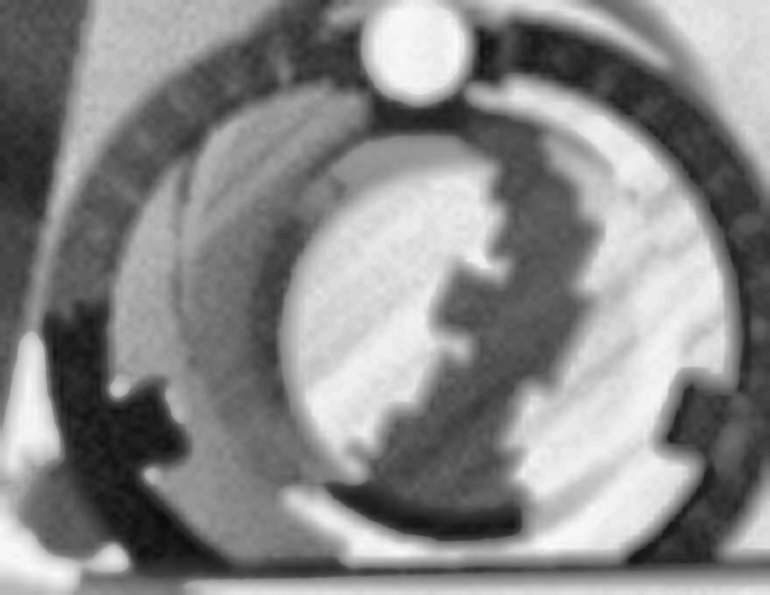

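Run:
```python
from h import *
d=np.load('w14.npz');K,W=d['K'],d['W']
for z in(118,122,126,130): print(z,px2w(K,W,[(281.5,169.7)],z))
# plate corners c18: (235,50),(707,180),(130,580)
P=px2w(K,W,[((x+.5)/4-.5+180,(y+.5)/4-.5+60) for x,y in((235,50),(707,180),(130,580))],10); print(P, (P[1]+P[2])/2,np.linalg.norm(P[0]-P[1]),np.linalg.norm(P[0]-P[2]))
print('pred px',[w2px(K,W,[[505.4,22.1,z]])[0] for z in(10,94,126)])
c=manip.camera_info('wrist');T=np.array(c['tool_from_camera']);K=np.array(c['intrinsics'])
def ray(u,v,x):
    d=T[:3,:3]@np.linalg.solve(K,[u,v,1]);o=T[:3,3];return o+d*(x-o[0])/d[0]
# ring features in w14 c18: hinge (379,287), lugs inner centres (232,505),(530,497)
f=lambda p:((p[0]+.5)/4-.5+180,(p[1]+.5)/4-.5+60)
for x in(47,52,57):print(x,[ray(*f(p),x)[1:] for p in((379,287),(235,503),(530,497))])
```

```text
118 [[502.1408  21.6496 118.    ]]
122 [[501.5877  21.3719 122.    ]]
126 [[501.0346  21.0943 126.    ]]
130 [[500.4815  20.8166 130.    ]]
[[442.3821 -54.0537  10.    ]
 [420.2413  73.8056  10.    ]
 [587.9625 -28.387   10.    ]] [504.1019  22.7093  10.    ] 129.76214098505548 147.825703356358
pred px [array([280.0602, 157.6981]), array([280.2696, 169.074 ]), array([280.3838, 175.2788])]
47 [array([ -2.7398, -66.9094]), array([-28.1256, -30.3227]), array([ 23.5008, -31.3754])]
52 [array([ -2.8117, -66.7062]), array([-28.7616, -29.3065]), array([ 24.0121, -30.3826])]
57 [array([ -2.8836, -66.503 ]), array([-29.3976, -28.2903]), array([ 24.5233, -29.3898])]
```

```bash
python3 -m jog '{"claw":[0.265,0.265,0.265,0.265],"delta_pos":[[-0.08,0.05,-0.1],[-0.08,0.055,-0.1],[0,0,-0.08],[0,0,0]],"turn":[[0,0,0],[0,0,0],[0,0,0],[0,0,0]]}'
python3 - <<'E'
from h import *
s=st(); snap('side','s15');snap('wrist','w15')
K,W=cam('wrist',s); np.savez('w15.npz',K=K,W=W)
im=cv2.imread('pics/w15.png')[120:212,210:330]
im=cv2.resize(im,None,fx=6.5,fy=6.5,interpolation=cv2.INTER_CUBIC)
lab=cv2.cvtColor(im,cv2.COLOR_BGR2LAB); lab[...,0]=cv2.createCLAHE(4,(4,4)).apply(lab[...,0]); cv2.imwrite('pics/c20.png',cv2.cvtColor(lab,cv2.COLOR_LAB2BGR))
crop('s15',175,130,100,110,5.4,'c21')
E
```

```text
clock: 14.33
eef_pos: [530.0, 36.8, 193.5]
eef_rot: [-0.147, 0.692, 0.148, 0.691]
contact_force: [-0.2, 0.0, -3.1]
grip_width: 0.367
t 14.33 p [530.0498  36.7764 193.5046] yawY 114.10 toolx [-0.0011  0.0003 -1.    ] F [-0.1828  0.0074 -3.0873] M [-0.0364 -0.0073  0.0216] w 0.367 q5 -0.598
```

View pics/c20.png

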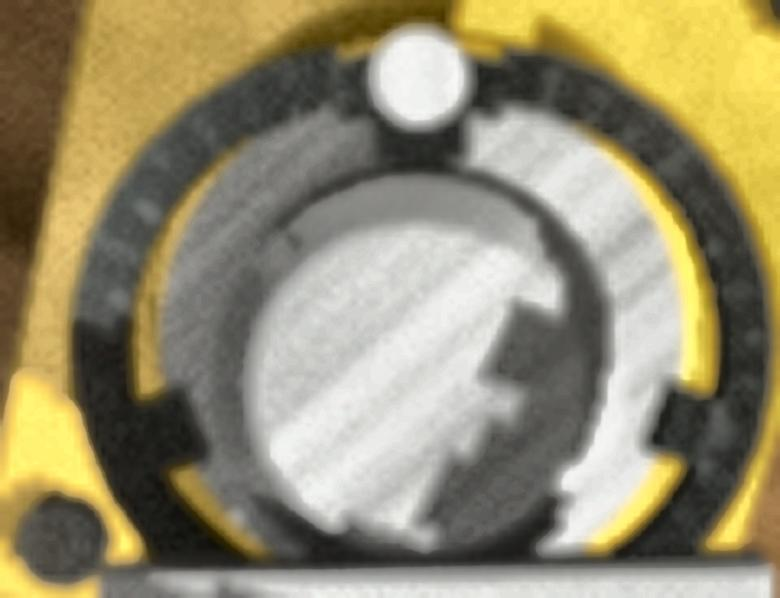

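View pics/c21.png

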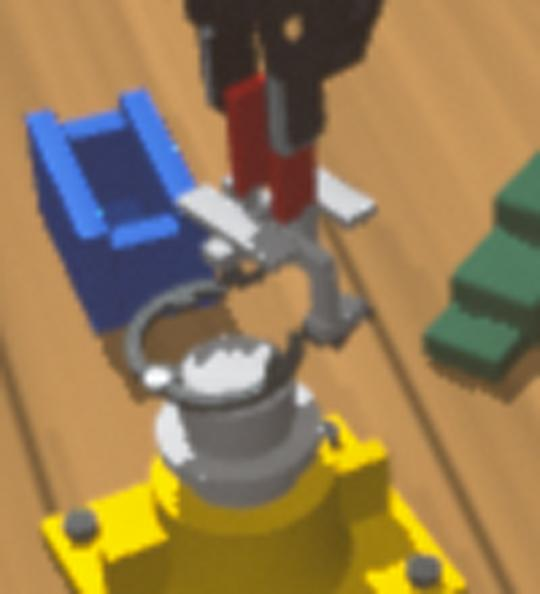

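Run:
```python
from h import *
c=manip.camera_info('wrist');T=np.array(c['tool_from_camera']);K=np.array(c['intrinsics'])
def ray(p,x):
    u,v=(p[0]+.5)/6.5-.5+210,(p[1]+.5)/6.5-.5+120
    d=T[:3,:3]@np.linalg.solve(K,[u,v,1]);o=T[:3,3];return o+d*(x-o[0])/d[0]
for z in(120,126,132): print('flat',z,ray((419.5,392),193.5-z)[1:],'outer',ray((419.5,381),193.5-z+5)[1:])
for x in(50,53,57): print(x,'hinge',ray((420,77),x)[1:],'lugs',(ray((197,418),x)+ray((661,412),x))[1:]/2,np.linalg.norm(ray((197,418),x)-ray((661,412),x)))
```

```text
flat 120 [ -3.4939 -29.2728] outer [ -3.5665 -29.6991]
flat 126 [ -3.3987 -30.3888] outer [ -3.4715 -30.7834]
flat 132 [ -3.3036 -31.5048] outer [ -3.3765 -31.8677]
50 hinge [ -2.907  -66.7557] lugs [ -2.108  -31.1104] 50.58350596441739
53 hinge [ -2.9518 -66.6334] lugs [ -2.1422 -30.5191] 51.24907280066665
57 hinge [ -3.0115 -66.4703] lugs [ -2.1879 -29.7306] 52.13649524899902
```

```bash
python3 -m jog '{"claw":[0.28,0.3,0.3,0.3,0.3,0.3],"delta_pos":[[0.07,-0.02,0],[0,0,0],[0,0,-0.08],[0,0,-0.08],[0,0,-0.08],[0,0,0]],"turn":[[0,0,0],[0,0,0],[0,0,0],[0,0,0],[0,0,0],[0,0,0]]}'
python3 - <<'E'
from h import *
s=st(); snap('side','s16');snap('wrist','w16')
im=cv2.imread('pics/w16.png')[120:212,210:330]
im=cv2.resize(im,None,fx=6.5,fy=6.5,interpolation=cv2.INTER_CUBIC)
lab=cv2.cvtColor(im,cv2.COLOR_BGR2LAB); lab[...,0]=cv2.createCLAHE(4,(4,4)).apply(lab[...,0]); cv2.imwrite('pics/c20.png',cv2.cvtColor(lab,cv2.COLOR_LAB2BGR))
crop('s16',175,130,100,110,5.4,'c21')
E
```

```text
clock: 14.93
eef_pos: [532.3, 36.5, 186.4]
eef_rot: [-0.148, 0.692, 0.148, 0.691]
contact_force: [0.4, -0.7, -2.8]
grip_width: 0.352
t 14.93 p [532.3215  36.486  186.3721] yawY 114.13 toolx [-0.001   0.0003 -1.    ] F [ 0.4184 -0.6646 -2.7657] M [0.0457 0.0152 0.0182] w 0.352 q5 -0.598
```

View pics/c20.png

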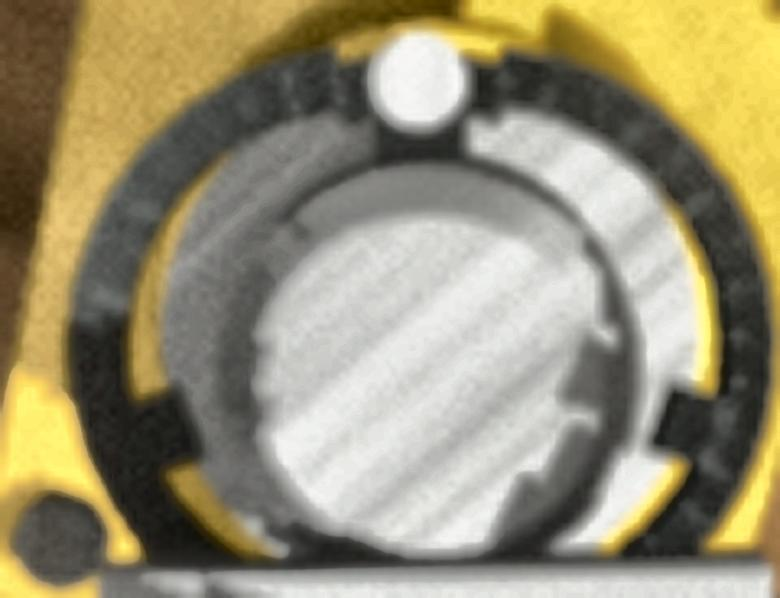

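View pics/c21.png

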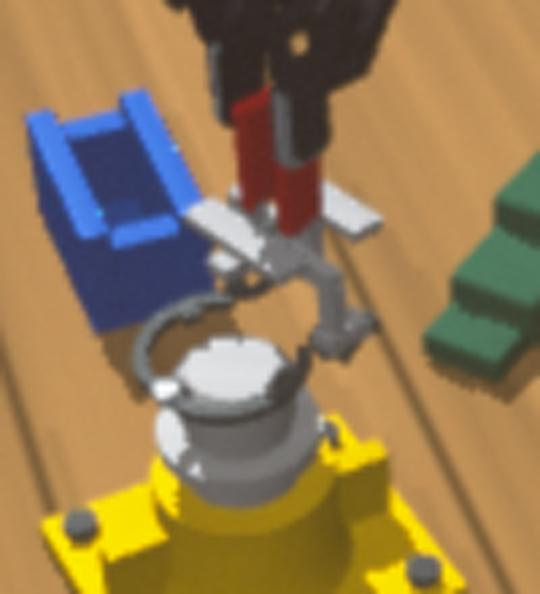

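Run:
```python
from h import *
c=manip.camera_info('wrist');T=np.array(c['tool_from_camera']);K=np.array(c['intrinsics'])
def ray(p,x):
    u,v=(p[0]+.5)/6.5-.5+210,(p[1]+.5)/6.5-.5+120
    d=T[:3,:3]@np.linalg.solve(K,[u,v,1]);o=T[:3,3];return o+d*(x-o[0])/d[0]
for z in(120,126,132):
    x=186.4-z; a,b=ray((262,385),x),ray((600,385),x); print('flat',z,ray((431,387),x)[1:],np.linalg.norm(a-b),'outertop',ray((431,160),x+5)[1:])
for x in(50,53,57): print(x,'hinge',ray((419,80),x)[1:],'lugs',(ray((197,417),x)+ray((663,413),x))[1:]/2)
```

```text
flat 120 [ -2.0399 -31.1807] 39.32630172601283 outertop [ -2.0048 -56.6406]
flat 126 [ -1.9777 -32.2823] 38.36085151341419 outertop [ -1.9446 -57.1076]
flat 132 [ -1.9154 -33.3839] 37.395401300815536 outertop [ -1.8845 -57.5746]
50 hinge [ -3.0124 -66.4534] lugs [ -1.9953 -31.1102]
53 hinge [ -3.0586 -66.3271] lugs [ -2.028  -30.5189]
57 hinge [ -3.1201 -66.1587] lugs [ -2.0717 -29.7304]
```

```bash
python3 -m jog '{"claw":[0.3,0.3,0.3,0.3,0.3,0.3],"delta_pos":[[0,0,-0.08],[0,0,-0.08],[0,0,-0.08],[0,0,-0.08],[0,0,-0.05],[0,0,0]],"turn":[[0,0,0],[0,0,0],[0,0,0],[0,0,0],[0,0,0],[0,0,0]]}'
python3 - <<'E'
from h import *
s=st(); snap('side','s17');snap('wrist','w17')
im=cv2.imread('pics/w17.png')[120:212,210:330]
im=cv2.resize(im,None,fx=6.5,fy=6.5,interpolation=cv2.INTER_CUBIC)
lab=cv2.cvtColor(im,cv2.COLOR_BGR2LAB); lab[...,0]=cv2.createCLAHE(4,(4,4)).apply(lab[...,0]); cv2.imwrite('pics/c20.png',cv2.cvtColor(lab,cv2.COLOR_LAB2BGR))
crop('s17',175,130,100,110,5.4,'c21')
E
```

```text
clock: 15.53
eef_pos: [532.4, 36.4, 175.5]
eef_rot: [-0.148, 0.692, 0.148, 0.691]
contact_force: [-0.0, -0.4, -2.9]
grip_width: 0.351
t 15.53 p [532.4247  36.4243 175.5355] yawY 114.13 toolx [-0.0007  0.0002 -1.    ] F [-0.0465 -0.4174 -2.8624] M [ 0.0136  0.0406 -0.0271] w 0.351 q5 -0.598
```

View pics/c20.png

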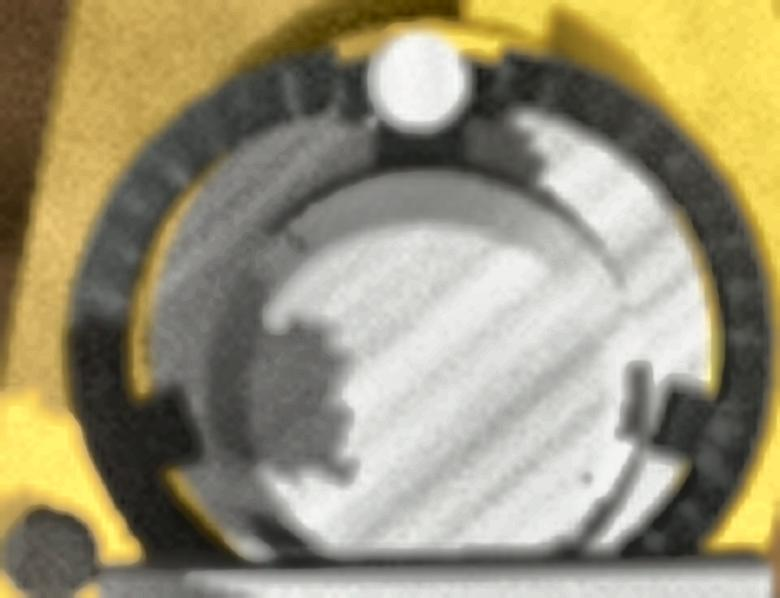

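View pics/c21.png

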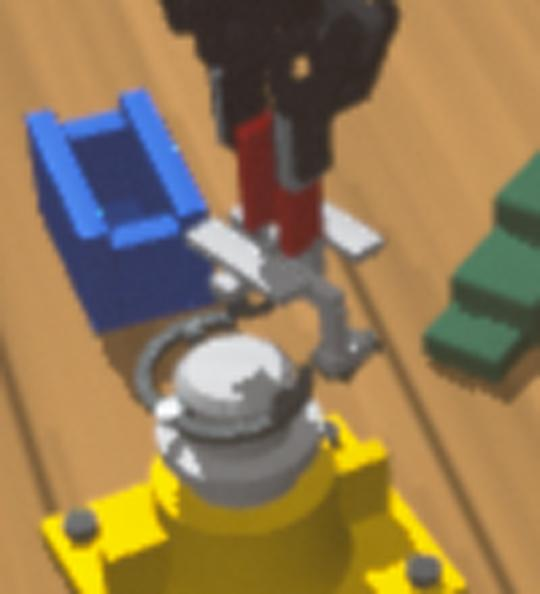

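```bash
python3 -m jog '{"claw":[0.3,0.3,0.3,0.3],"delta_pos":[[0,0,-0.08],[0,0,-0.08],[0,0,-0.08],[0,0,0]],"turn":[[0,0,0],[0,0,0],[0,0,0],[0,0,0]]}'
python3 -m jog '{"claw":[0.3,0.3,0.3,0.3],"delta_pos":[[0,0,-0.07],[0,0,-0.07],[0,0,-0.06],[0,0,0]],"turn":[[0,0,0],[0,0,0],[0,0,0],[0,0,0]]}'
python3 - <<'E'
from h import *
s=st(); snap('side','s18');snap('wrist','w18')
im=cv2.imread('pics/w18.png')[120:212,210:330]
im=cv2.resize(im,None,fx=6.5,fy=6.5,interpolation=cv2.INTER_CUBIC)
lab=cv2.cvtColor(im,cv2.COLOR_BGR2LAB); lab[...,0]=cv2.createCLAHE(4,(4,4)).apply(lab[...,0]); cv2.imwrite('pics/c20.png',cv2.cvtColor(lab,cv2.COLOR_LAB2BGR))
crop('s18',175,130,100,110,5.4,'c21')
E
```

```text
clock: 15.97
eef_pos: [532.4, 36.5, 168.1]
eef_rot: [-0.148, 0.692, 0.148, 0.691]
contact_force: [-0.1, -1.2, -1.8]
grip_width: 0.35
clock: 16.3
eef_pos: [532.4, 36.4, 162.3]
eef_rot: [-0.148, 0.692, 0.148, 0.691]
contact_force: [0.3, -0.4, -3.0]
grip_width: 0.356
t 16.30 p [532.444  36.425 162.35 ] yawY 114.13 toolx [-0.0006  0.0002 -1.    ] F [ 0.335  -0.3786 -3.0049] M [ 0.013 -0.052  0.007] w 0.356 q5 -0.598
```

View pics/c20.png

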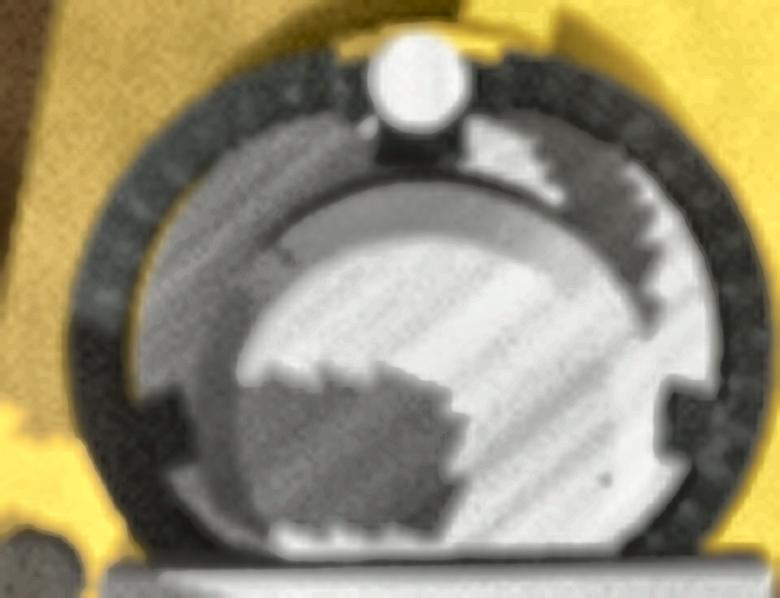

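View pics/c21.png

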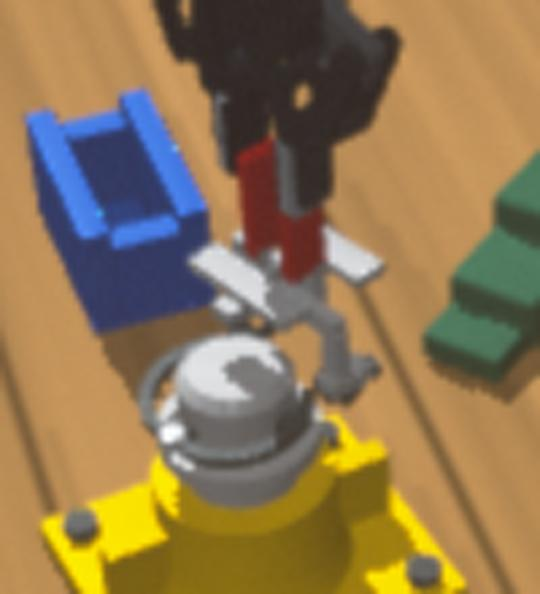

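```bash
python3 -m jog '{"claw":[0.3,0.3,0.3,0.3],"delta_pos":[[0,0,-0.06],[0,0,-0.06],[0,0,-0.05],[0,0,0]],"turn":[[0,0,0],[0,0,0],[0,0,0],[0,0,0]]}'
python3 -m jog '{"claw":[0.3,0.3,0.3,0.3],"delta_pos":[[0,0,-0.04],[0,0,-0.04],[0,0,-0.04],[0,0,0]],"turn":[[0,0,0],[0,0,0],[0,0,0],[0,0,0]]}'
python3 - <<'E'
from h import *
s=st()
E
```

```text
clock: 16.73
eef_pos: [532.5, 36.4, 157.3]
eef_rot: [-0.148, 0.692, 0.148, 0.691]
contact_force: [-1.5, 0.5, -3.4]
grip_width: 0.351
clock: 17.07
eef_pos: [532.5, 36.4, 153.9]
eef_rot: [-0.148, 0.692, 0.148, 0.691]
contact_force: [0.2, 0.7, -3.8]
grip_width: 0.357
t 17.07 p [532.5367  36.4069 153.8614] yawY 114.13 toolx [-0.0003  0.0001 -1.    ] F [ 0.196   0.7362 -3.8488] M [0.0059 0.0455 0.011 ] w 0.357 q5 -0.598
```

```bash
python3 -m jog '{"claw":[0.3,0.3,0.3],"delta_pos":[[0,0,-0.04],[0,0,-0.04],[0,0,0]],"turn":[[0,0,0],[0,0,0],[0,0,0]]}'
python3 -m jog '{"claw":[0.3,0.3,0.3],"delta_pos":[[0,0,-0.04],[0,0,-0.04],[0,0,0]],"turn":[[0,0,0],[0,0,0],[0,0,0]]}'
python3 - <<'E'
from h import *
s=st(); snap('side','s19');snap('wrist','w19')
im=cv2.imread('pics/w19.png')[120:212,210:330]
im=cv2.resize(im,None,fx=6.5,fy=6.5,interpolation=cv2.INTER_CUBIC)
lab=cv2.cvtColor(im,cv2.COLOR_BGR2LAB); lab[...,0]=cv2.createCLAHE(4,(4,4)).apply(lab[...,0]); cv2.imwrite('pics/c20.png',cv2.cvtColor(lab,cv2.COLOR_LAB2BGR))
crop('s19',195,160,65,60,9,'c21')
E
```

```text
clock: 17.32
eef_pos: [532.6, 36.4, 151.5]
eef_rot: [-0.148, 0.692, 0.148, 0.691]
contact_force: [0.0, -1.0, -2.7]
grip_width: 0.353
clock: 17.57
eef_pos: [532.6, 36.4, 149.1]
eef_rot: [-0.148, 0.692, 0.148, 0.691]
contact_force: [0.1, 0.5, -2.6]
grip_width: 0.354
t 17.57 p [532.5674  36.4064 149.0875] yawY 114.12 toolx [-0.0002  0.0001 -1.    ] F [ 0.1265  0.5192 -2.5675] M [ 0.0256  0.0019 -0.0062] w 0.354 q5 -0.598
```

View pics/c20.png

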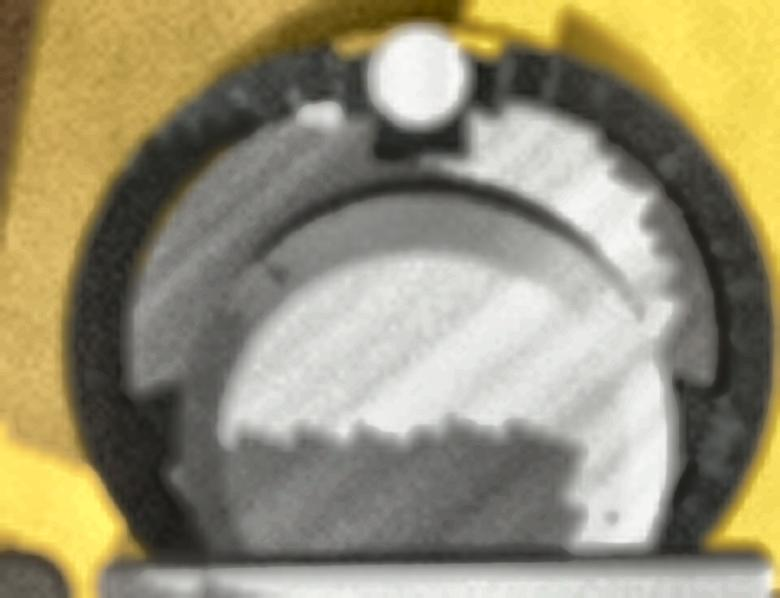

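View pics/c21.png

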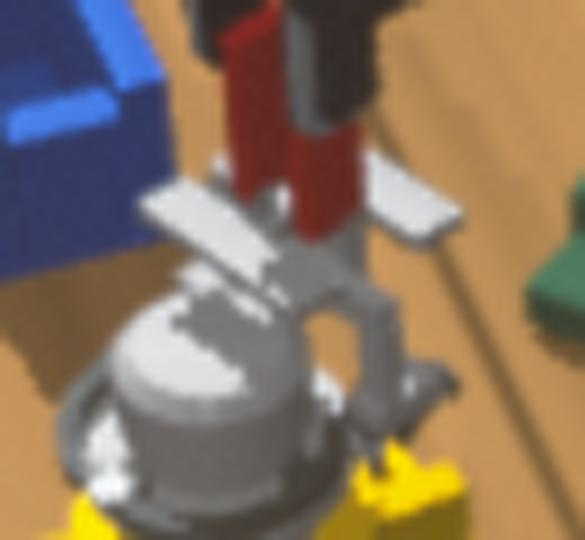

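```bash
python3 -m jog '{"claw":[0.3,0.3,0.3],"delta_pos":[[0,0,-0.03],[0,0,-0.03],[0,0,0]],"turn":[[0,0,0],[0,0,0],[0,0,0]]}'
python3 -m jog '{"claw":[0.3,0.3,0.3],"delta_pos":[[0,0,-0.03],[0,0,-0.03],[0,0,0]],"turn":[[0,0,0],[0,0,0],[0,0,0]]}'
python3 - <<'E'
from h import *
s=st()
E
```

```text
clock: 17.92
eef_pos: [532.6, 36.4, 147.4]
eef_rot: [-0.148, 0.692, 0.148, 0.691]
contact_force: [-0.6, 0.2, -2.3]
grip_width: 0.353
clock: 18.17
eef_pos: [532.6, 36.4, 145.6]
eef_rot: [-0.148, 0.692, 0.148, 0.691]
contact_force: [-0.8, 0.0, -2.2]
grip_width: 0.352
t 18.17 p [532.6108  36.3834 145.5585] yawY 114.12 toolx [-0.0001  0.0001 -1.    ] F [-0.755   0.0242 -2.1995] M [ 0.0629  0.0073 -0.0261] w 0.352 q5 -0.598
```

```bash
python3 -m jog '{"claw":[0.3,0.3],"delta_pos":[[0,0,-0.04],[0,0,0]],"turn":[[0,0,0],[0,0,0]]}'
python3 -m jog '{"claw":[0.3,0.3],"delta_pos":[[0,0,-0.04],[0,0,0]],"turn":[[0,0,0],[0,0,0]]}'
python3 -m jog '{"claw":[0.3,0.3],"delta_pos":[[0,0,-0.04],[0,0,0]],"turn":[[0,0,0],[0,0,0]]}'
python3 - <<'E'
from h import *
s=st(); snap('side','s20');snap('wrist','w20')
im=cv2.imread('pics/w20.png')[120:212,210:330]
im=cv2.resize(im,None,fx=6.5,fy=6.5,interpolation=cv2.INTER_CUBIC)
lab=cv2.cvtColor(im,cv2.COLOR_BGR2LAB); lab[...,0]=cv2.createCLAHE(4,(4,4)).apply(lab[...,0]); cv2.imwrite('pics/c20.png',cv2.cvtColor(lab,cv2.COLOR_LAB2BGR))
crop('s20',195,160,65,60,9,'c21')
E
```

```text
clock: 18.33
eef_pos: [532.7, 36.4, 144.5]
eef_rot: [-0.148, 0.691, 0.148, 0.692]
contact_force: [0.2, -0.2, -1.5]
grip_width: 0.354
clock: 18.5
eef_pos: [532.9, 36.3, 143.6]
eef_rot: [-0.148, 0.691, 0.148, 0.692]
contact_force: [0.1, -0.3, 1.2]
grip_width: 0.354
clock: 18.67
eef_pos: [533.5, 36.1, 143.1]
eef_rot: [-0.148, 0.691, 0.147, 0.692]
contact_force: [0.7, -0.7, 4.3]
grip_width: 0.357
t 18.67 p [533.4846  36.098  143.1453] yawY 114.12 toolx [ 0.0021 -0.0006 -1.    ] F [ 0.7278 -0.6689  4.2715] M [-0.1286  0.0091 -0.059 ] w 0.357 q5 -0.598
```

View pics/c20.png

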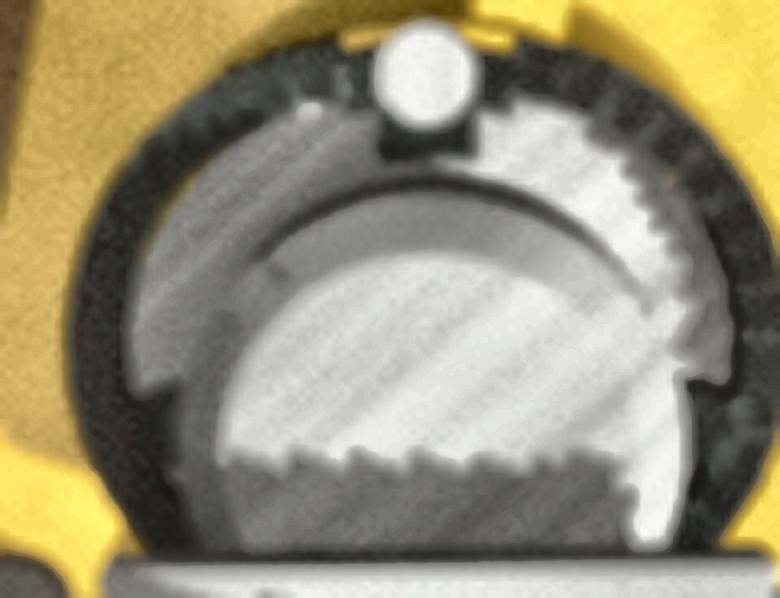

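View pics/c21.png

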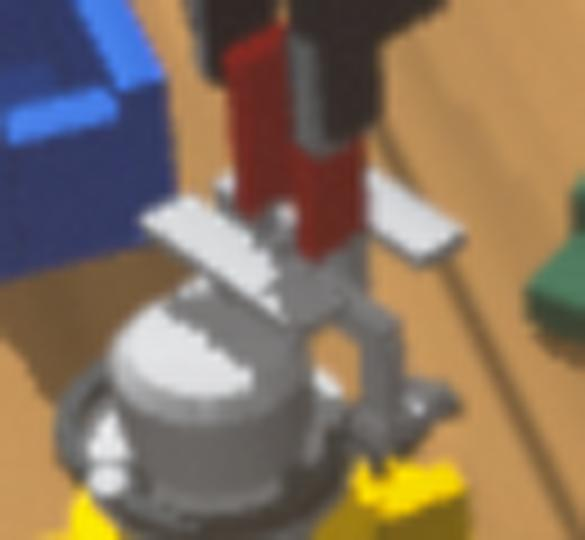

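```bash
python3 -m jog '{"claw":[0.3,0.3,0.3,0.3,0.3],"delta_pos":[[0,0,0.025],[0.03,0.0135,0.005],[0.03,0.0135,0],[0.03,0.0135,0],[0,0,0]],"turn":[[0,0,0],[0,0,0],[0,0,0],[0,0,0],[0,0,0]]}'
python3 - <<'E'
from h import *
s=st(); snap('wrist','w21')
im=cv2.imread('pics/w21.png')[120:212,210:330]
im=cv2.resize(im,None,fx=6.5,fy=6.5,interpolation=cv2.INTER_CUBIC)
lab=cv2.cvtColor(im,cv2.COLOR_BGR2LAB); lab[...,0]=cv2.createCLAHE(4,(4,4)).apply(lab[...,0]); cv2.imwrite('pics/c20.png',cv2.cvtColor(lab,cv2.COLOR_LAB2BGR))
E
```

```text
clock: 19.18
eef_pos: [535.4, 37.7, 142.9]
eef_rot: [-0.148, 0.692, 0.148, 0.691]
contact_force: [-0.7, 0.3, 1.9]
grip_width: 0.354
t 19.18 p [535.3649  37.7135 142.9285] yawY 114.13 toolx [-0.0003  0.0001 -1.    ] F [-0.7196  0.2525  1.9061] M [-0.1193  0.1776  0.0255] w 0.354 q5 -0.595
```

View pics/c20.png

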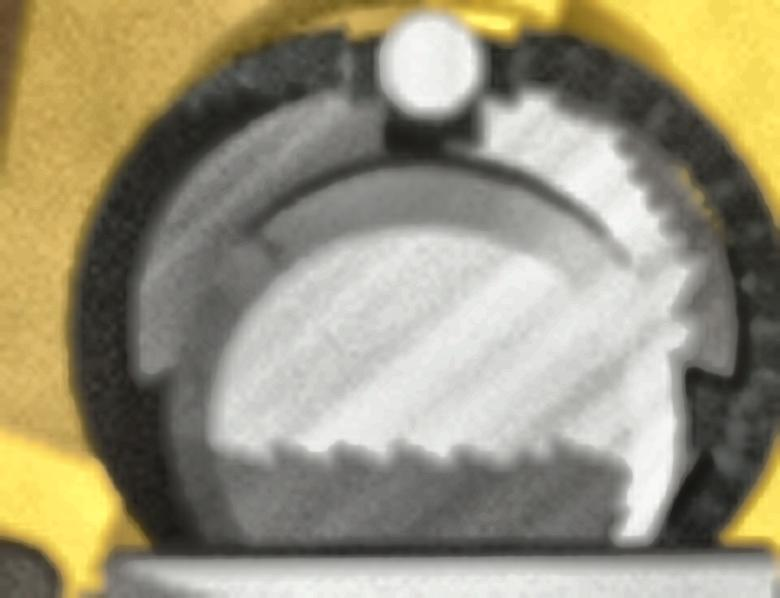

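```bash
python3 -m jog '{"claw":[0.3,0.3,0.3],"delta_pos":[[0.02,0.009,0.01],[0.02,0.009,0],[0,0,0]],"turn":[[0,0,0],[0,0,0],[0,0,0]]}'
python3 -m jog '{"claw":[0.3,0.3,0.3],"delta_pos":[[0.018,0.008,0],[0,0,0],[0,0,0]],"turn":[[0,0,0],[0,0,0],[0,0,0]]}'
python3 - <<'E'
from h import *
s=st(); snap('wrist','w22'); snap('side','s22')
im=cv2.imread('pics/w22.png')[120:212,210:330]
im=cv2.resize(im,None,fx=6.5,fy=6.5,interpolation=cv2.INTER_CUBIC)
lab=cv2.cvtColor(im,cv2.COLOR_BGR2LAB); lab[...,0]=cv2.createCLAHE(4,(4,4)).apply(lab[...,0]); cv2.imwrite('pics/c20.png',cv2.cvtColor(lab,cv2.COLOR_LAB2BGR))
crop('s22',195,160,65,60,9,'c21')
E
```

```text
clock: 19.48
eef_pos: [536.4, 38.3, 143.0]
eef_rot: [-0.148, 0.692, 0.148, 0.691]
contact_force: [-0.1, -0.6, -1.4]
grip_width: 0.356
clock: 19.73
eef_pos: [537.0, 38.5, 143.1]
eef_rot: [-0.148, 0.692, 0.148, 0.691]
contact_force: [0.3, 0.0, -1.4]
grip_width: 0.353
t 19.73 p [537.0018  38.4952 143.1303] yawY 114.13 toolx [-0.0003  0.0003 -1.    ] F [ 0.3094  0.0475 -1.4284] M [ 0.0198  0.1294 -0.0074] w 0.353 q5 -0.593
```

View pics/c20.png

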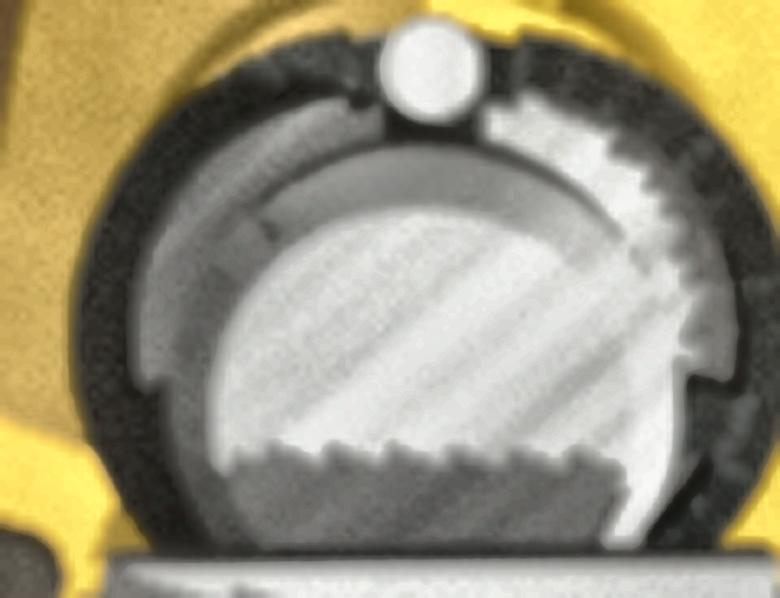

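View pics/c21.png

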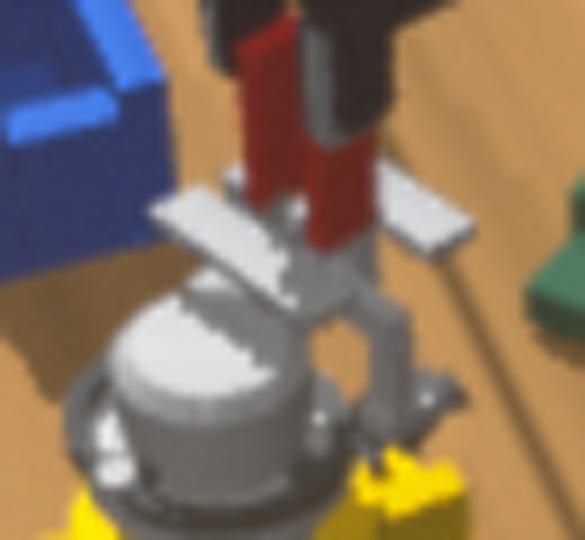

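```bash
python3 -m jog '{"claw":[0.3,0.3],"delta_pos":[[0.025,0.011,0],[0,0,0]],"turn":[[0,0,0],[0,0,0]]}'
python3 -m jog '{"claw":[0.3,0.3],"delta_pos":[[0.025,0.011,0],[0,0,0]],"turn":[[0,0,0],[0,0,0]]}'
python3 - <<'E'
from h import *
s=st(); snap('wrist','w23')
im=cv2.imread('pics/w23.png')[120:212,210:330]
im=cv2.resize(im,None,fx=6.5,fy=6.5,interpolation=cv2.INTER_CUBIC)
lab=cv2.cvtColor(im,cv2.COLOR_BGR2LAB); lab[...,0]=cv2.createCLAHE(4,(4,4)).apply(lab[...,0]); cv2.imwrite('pics/c20.png',cv2.cvtColor(lab,cv2.COLOR_LAB2BGR))
E
```

```text
clock: 20.0
eef_pos: [537.8, 38.8, 143.2]
eef_rot: [-0.148, 0.692, 0.148, 0.691]
contact_force: [-0.7, -0.4, -1.2]
grip_width: 0.355
clock: 20.17
eef_pos: [538.5, 39.0, 143.2]
eef_rot: [-0.148, 0.692, 0.148, 0.691]
contact_force: [-1.4, -0.3, -1.8]
grip_width: 0.352
t 20.17 p [538.5448  38.9957 143.238 ] yawY 114.12 toolx [-0.0003 -0.0001 -1.    ] F [-1.3846 -0.3458 -1.8095] M [-0.1272  0.3021  0.0157] w 0.352 q5 -0.591
```

View pics/c20.png

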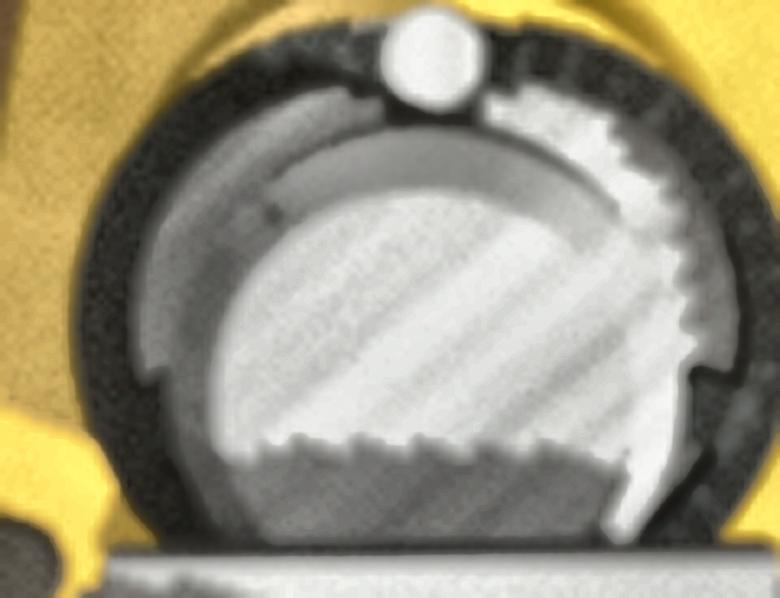

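Run:
```python
from h import *
c=manip.camera_info('wrist');T=np.array(c['tool_from_camera']);K=np.array(c['intrinsics'])
def ray(p,x):
    u,v=(p[0]+.5)/6.5-.5+210,(p[1]+.5)/6.5-.5+120
    d=T[:3,:3]@np.linalg.solve(K,[u,v,1]);o=T[:3,3];return o+d*(x-o[0])/d[0]
for n,ft,h in((22,205,70),(23,188,57),(20,252,75)):
  tz=143.1; col=93; 
  print(n,'flat back edge',ray((430,ft),tz-(col+32))[2]+20,'hinge',ray((433,h),tz-(col+6))[1:])
```

```text
22 flat back edge -36.77993775367933 hinge [ -1.4991 -67.6815]
23 flat back edge -38.3002553530567 hinge [ -1.4952 -68.9515]
20 flat back edge -32.539603776260066 hinge [ -1.5005 -67.1918]
```

```bash
python3 -m jog '{"claw":[0.24,0.18,0.12,0.06,0.0,0.0],"delta_pos":[[0.01,0.0045,-0.007],[0.01,0.0045,-0.008],[0.01,0.0045,-0.009],[0.01,0.0045,-0.011],[0.01,0.0045,-0.011],[0,0,0]],"turn":[[0,0,0],[0,0,0],[0,0,0],[0,0,0],[0,0,0],[0,0,0]]}'
python3 - <<'E'
from h import *
s=st(); snap('wrist','w24');snap('side','s24')
im=cv2.imread('pics/w24.png')[110:212,205:335]
im=cv2.resize(im,None,fx=6,fy=6,interpolation=cv2.INTER_CUBIC)
lab=cv2.cvtColor(im,cv2.COLOR_BGR2LAB); lab[...,0]=cv2.createCLAHE(4,(4,4)).apply(lab[...,0]); cv2.imwrite('pics/c20.png',cv2.cvtColor(lab,cv2.COLOR_LAB2BGR))
crop('s24',195,160,65,60,9,'c21')
E
```

```text
clock: 20.72
eef_pos: [540.2, 39.8, 142.0]
eef_rot: [-0.148, 0.691, 0.148, 0.692]
contact_force: [-0.9, 0.4, -0.6]
grip_width: 0.498
t 20.72 p [540.2304  39.7971 142.0073] yawY 114.13 toolx [ 0.0002  0.0001 -1.    ] F [-0.8981  0.3585 -0.5767] M [ 0.1214  0.0917 -0.0323] w 0.498 q5 -0.589
```

View pics/c20.png

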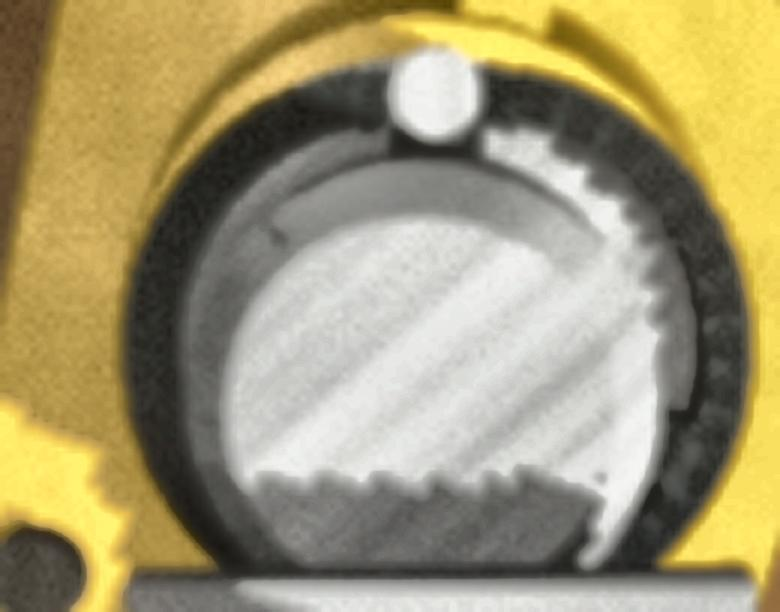

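View pics/c21.png

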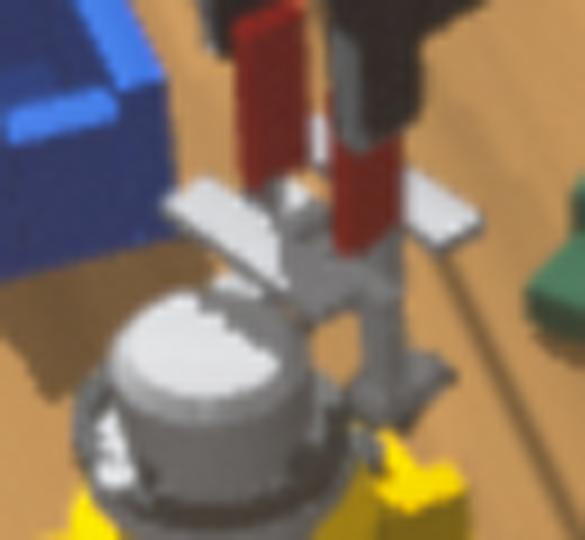

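Contracting well: the lugs have slipped under the head (left one hidden), back lug at the groove. Continue the release.

```bash
python3 -m jog '{"claw":[-0.06,-0.12,-0.18,-0.25,-0.25],"delta_pos":[[0.01,0.0045,-0.012],[0.01,0.0045,-0.014],[0.01,0.0045,-0.014],[0.01,0.0045,-0.019],[0,0,0]],"turn":[[0,0,0],[0,0,0],[0,0,0],[0,0,0],[0,0,0]]}'
python3 - <<'E'
from h import *
s=st(); snap('wrist','w25');snap('side','s25')
im=cv2.imread('pics/w25.png')[110:212,205:335]
im=cv2.resize(im,None,fx=6,fy=6,interpolation=cv2.INTER_CUBIC)
lab=cv2.cvtColor(im,cv2.COLOR_BGR2LAB); lab[...,0]=cv2.createCLAHE(4,(4,4)).apply(lab[...,0]); cv2.imwrite('pics/c20.png',cv2.cvtColor(lab,cv2.COLOR_LAB2BGR))
crop('s25',195,160,65,60,9,'c21')
E
```

```text
clock: 21.23
eef_pos: [541.4, 40.2, 140.2]
eef_rot: [-0.148, 0.691, 0.148, 0.692]
contact_force: [0.8, -1.1, -1.1]
grip_width: 0.624
t 21.23 p [541.3832  40.162  140.2198] yawY 114.12 toolx [ 0.0001 -0.0001 -1.    ] F [ 0.8122 -1.1216 -1.0992] M [-0.3431 -0.1359 -0.0664] w 0.624 q5 -0.588
```

View pics/c20.png

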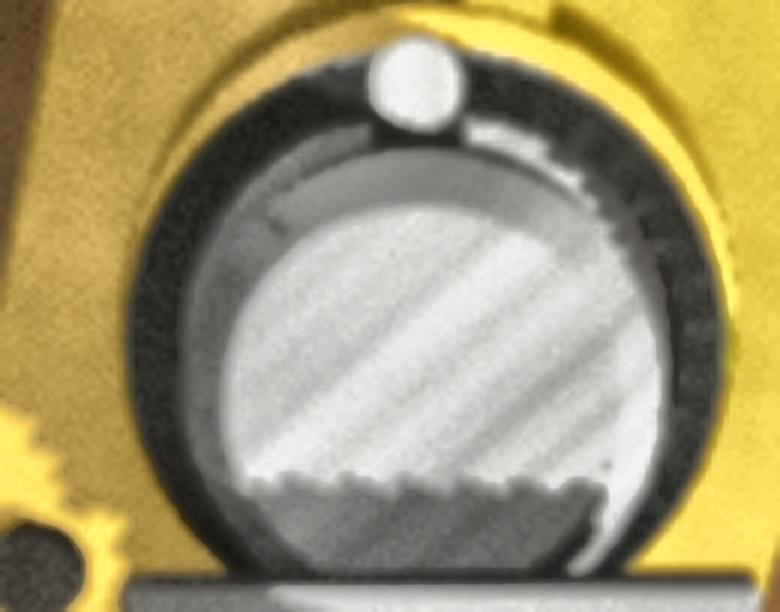

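View pics/c21.png

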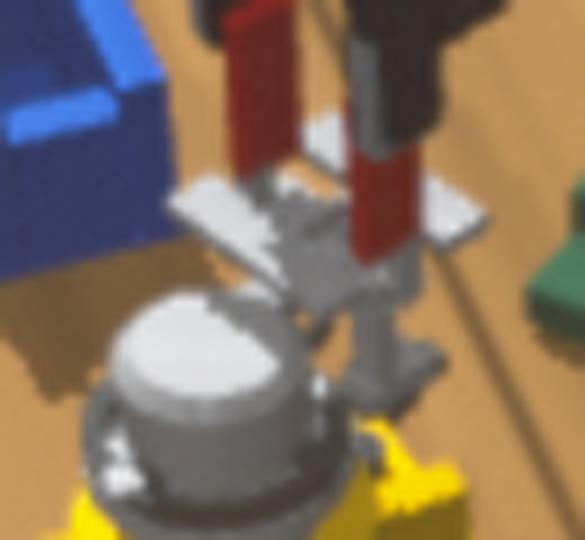

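Run:
```python
from h import *
c=manip.camera_info('wrist');T=np.array(c['tool_from_camera']);K=np.array(c['intrinsics'])
def ray(p,x):
    u,v=(p[0]+.5)/6-.5+205,(p[1]+.5)/6-.5+110
    d=T[:3,:3]@np.linalg.solve(K,[u,v,1]);o=T[:3,3];return o+d*(x-o[0])/d[0]
x=140.2-93
print('hinge',ray((418,83),x-6)[1:]); a,b=ray((128,345),x-5),ray((727,345),x-5); print(a,b,np.linalg.norm(a-b),(a+b)/2)
print('pin',ray((440,203),x-32)[1:],ray((220,395),x-32)[1:],ray((662,395),x-27))
```

```text
hinge [ -2.7138 -72.1159]
[ 42.2    -35.447  -43.8218] [ 42.2     31.8579 -43.8063] 67.30496546486577 [ 42.2     -1.7945 -43.8141]
pin [ -0.2629 -61.4544] [-22.1427 -42.8118] [ 20.2     22.3131 -41.9408]
```

```bash
python3 -m jog '{"claw":[-0.31,-0.37,-0.43,-0.49,-0.55,-0.55],"delta_pos":[[-0.007,-0.003,-0.018],[-0.007,-0.003,-0.018],[-0.007,-0.003,-0.02],[-0.007,-0.003,-0.021],[-0.007,-0.003,-0.021],[0,0,0]],"turn":[[0,0,0],[0,0,0],[0,0,0],[0,0,0],[0,0,0],[0,0,0]]}'
python3 - <<'E'
from h import *
s=st(); snap('wrist','w26');snap('side','s26')
im=cv2.imread('pics/w26.png')[110:212,205:335]
im=cv2.resize(im,None,fx=6,fy=6,interpolation=cv2.INTER_CUBIC)
lab=cv2.cvtColor(im,cv2.COLOR_BGR2LAB); lab[...,0]=cv2.createCLAHE(4,(4,4)).apply(lab[...,0]); cv2.imwrite('pics/c20.png',cv2.cvtColor(lab,cv2.COLOR_LAB2BGR))
crop('s26',195,160,65,60,9,'c21')
E
```

```text
clock: 21.83
eef_pos: [540.1, 39.9, 137.2]
eef_rot: [-0.148, 0.692, 0.148, 0.691]
contact_force: [-0.3, 1.0, -1.1]
grip_width: 0.772
t 21.83 p [540.1455  39.9224 137.1847] yawY 114.13 toolx [-0.0001  0.0003 -1.    ] F [-0.294   0.9616 -1.1194] M [0.0761 0.0076 0.0047] w 0.772 q5 -0.589
```

View pics/c20.png

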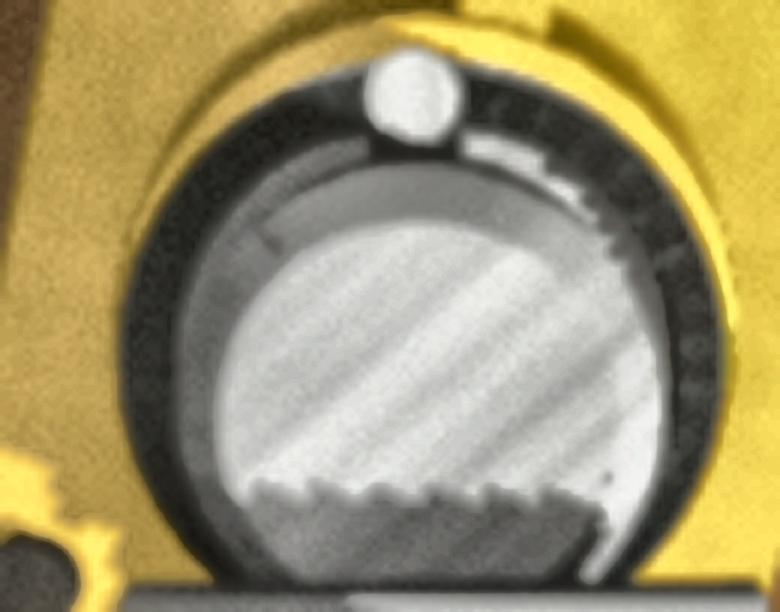

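View pics/c21.png

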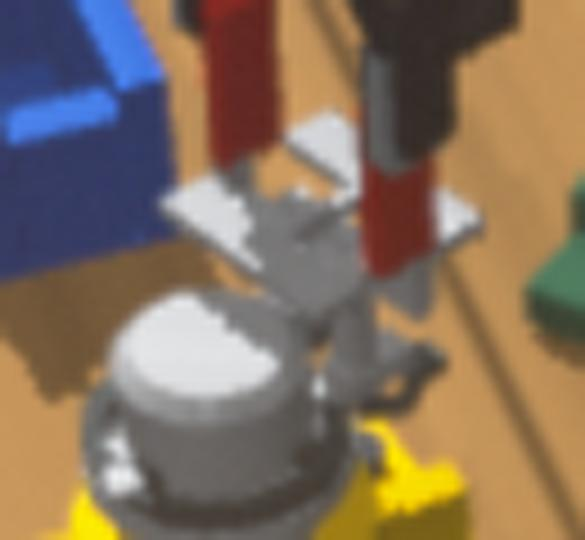

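Run:
```python
from h import *
crop('s26',222,182,32,32,20,'c22'); crop('s25',222,182,32,32,20,'c23')
```

```text
(no output)
```

View pics/c22.png

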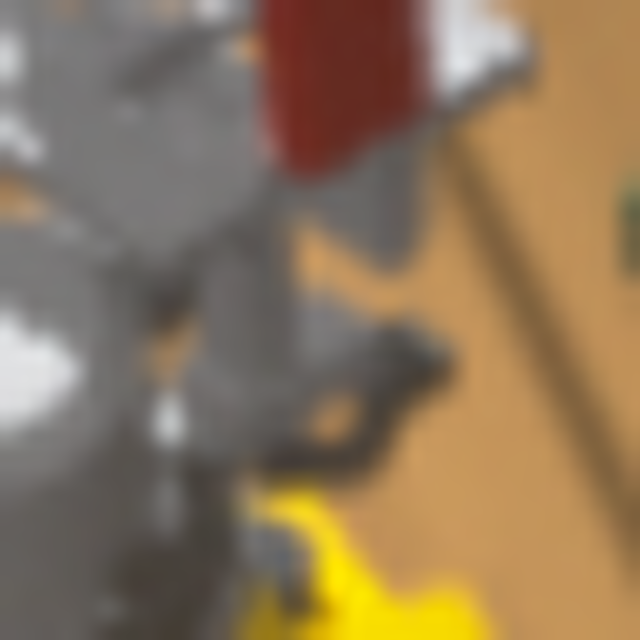

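Run:
```python
from h import *
a=cv2.imread('pics/w26.png')[195:310,200:360]; b=cv2.imread('pics/w8.png')[195:310,200:360]
cv2.imwrite('pics/c24.png',cv2.resize(np.hstack([a,b]),None,fx=2.5,fy=5,interpolation=cv2.INTER_CUBIC))
```

```text
(no output)
```

View pics/c24.png

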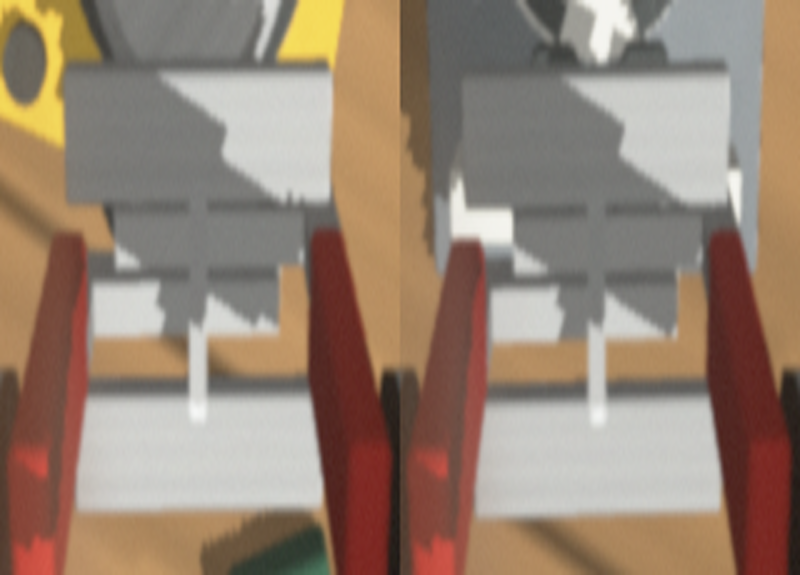

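```bash
python3 -m jog '{"claw":[-0.55,-0.55,-0.55],"delta_pos":[[0,0,0.05],[0,0,0.05],[0,0,0]],"turn":[[0,0,0],[0,0,0],[0,0,0]]}'
python3 - <<'E'
from h import *
s=st(); snap('wrist','w27');snap('side','s27')
crop('s27',195,160,65,60,9,'c21')
E
```

```text
clock: 22.18
eef_pos: [540.4, 39.8, 140.6]
eef_rot: [-0.148, 0.691, 0.148, 0.692]
contact_force: [0.0, -0.9, -2.2]
grip_width: 0.778
t 22.18 p [540.4331  39.752  140.6383] yawY 114.12 toolx [ 0.0004 -0.0001 -1.    ] F [ 0.0368 -0.8619 -2.245 ] M [-0.009   0.0299  0.0175] w 0.778 q5 -0.589
```

View pics/c21.png

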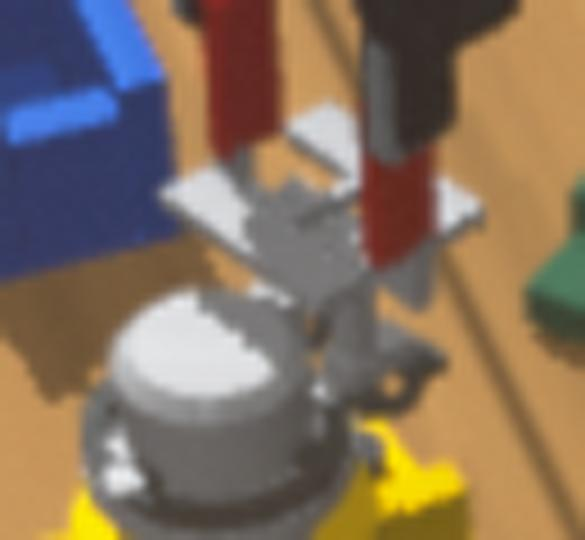

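```bash
python3 -m jog '{"claw":[-0.55,-0.55,-0.55],"delta_pos":[[0,0,0.05],[0,0,0.05],[0,0,0]],"turn":[[0,0,0],[0,0,0],[0,0,0]]}'
python3 - <<'E'
from h import *
s=st(); snap('wrist','w28');snap('side','s28')
crop('s28',195,160,65,60,9,'c21')
im=cv2.imread('pics/w28.png')[110:212,205:335]
cv2.imwrite('pics/c20.png',cv2.resize(im,None,fx=6,fy=6,interpolation=cv2.INTER_CUBIC))
E
```

```text
clock: 22.53
eef_pos: [540.4, 39.8, 143.6]
eef_rot: [-0.148, 0.691, 0.148, 0.692]
contact_force: [0.4, 0.2, -2.6]
grip_width: 0.776
t 22.53 p [540.3953  39.788  143.6341] yawY 114.13 toolx [ 0.0004  0.0001 -1.    ] F [ 0.3609  0.2377 -2.5652] M [ 0.0008 -0.0274  0.0294] w 0.776 q5 -0.589
```

View pics/c21.png

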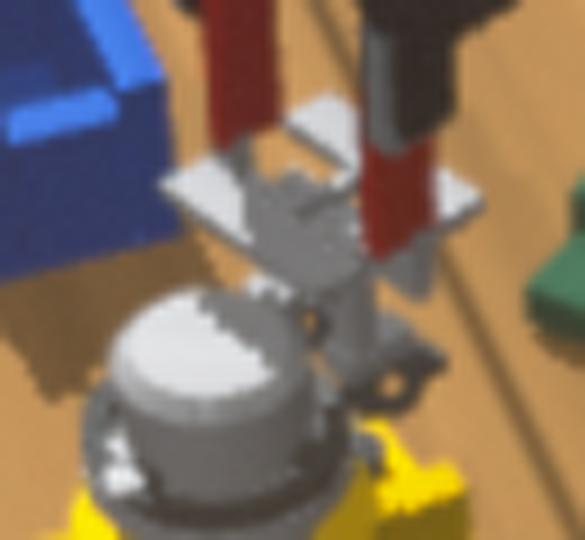

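View pics/c20.png

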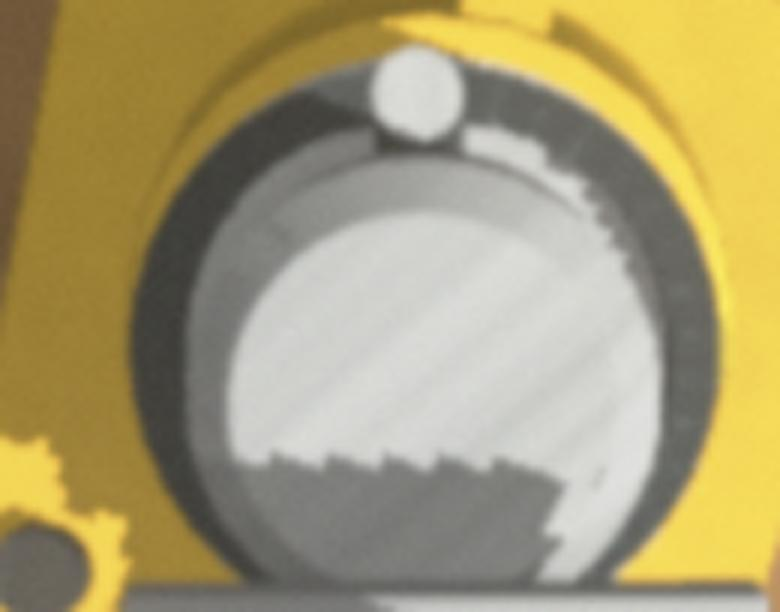

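```bash
python3 -m jog '{"claw":[-0.55,-0.55,-0.55,-0.55],"delta_pos":[[0,0,0.05],[0,0,0.08],[0,0,0.08],[0,0,0]],"turn":[[0,0,0],[0,0,0],[0,0,0],[0,0,0]]}'
python3 -m jog '{"claw":[-0.55,-0.55,-0.55,-0.55,-0.55,-0.55,-0.55,-0.55],"delta_pos":[[0,0,0.2],[0,0,0.4],[0,0,0.5],[0,0,0.5],[0,0,0.4],[0,0,0.2],[0,0,0],[0,0,0]],"turn":[[0,0,0],[0,0,0],[0,0,0],[0,0,0],[0,0,0],[0,0,0],[0,0,0],[0,0,0]]}'
python3 - <<'E'
from h import *
s=st(); snap('wrist','w29');snap('side','s29')
K,W=cam('wrist',s); np.savez('w29.npz',K=K,W=W)
crop('s29',170,110,110,140,5,'c21')
im=cv2.imread('pics/w29.png')[110:260,180:380]
cv2.imwrite('pics/c20.png',cv2.resize(im,None,fx=4,fy=4,interpolation=cv2.INTER_CUBIC))
E
```

```text
clock: 22.97
eef_pos: [540.5, 39.8, 150.3]
eef_rot: [-0.148, 0.691, 0.148, 0.692]
contact_force: [-0.7, 0.2, -2.8]
grip_width: 0.777
clock: 23.63
eef_pos: [540.4, 39.8, 215.6]
eef_rot: [-0.148, 0.691, 0.148, 0.692]
contact_force: [0.4, 0.8, -2.4]
grip_width: 0.781
t 23.63 p [540.3887  39.8068 215.6067] yawY 114.13 toolx [ 0.0002  0.     -1.    ] F [ 0.3956  0.8444 -2.3612] M [-0.0127  0.0407 -0.0152] w 0.781 q5 -0.589
```

View pics/c21.png

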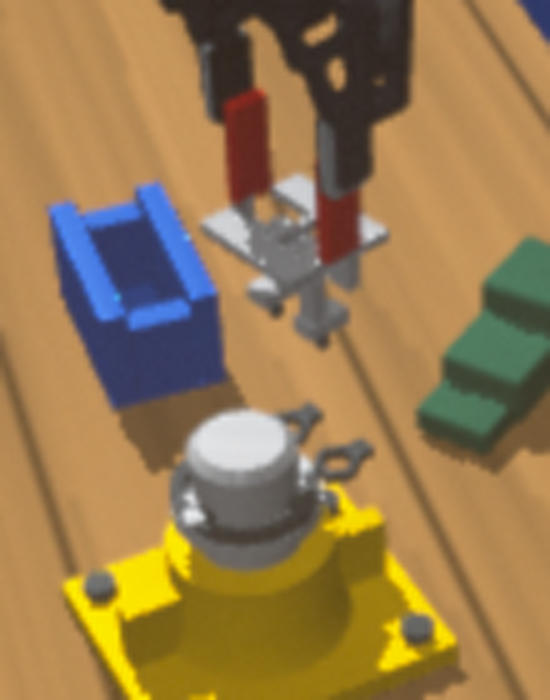

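View pics/c20.png

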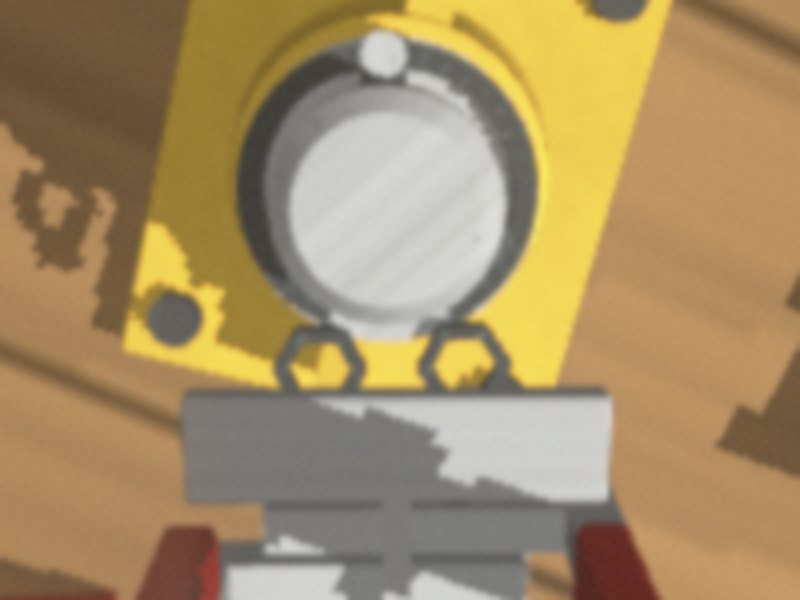

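```bash
python3 -m jog '{"claw":[-0.55,-0.55,-0.55,-0.55,-0.55,-0.55,-0.55,-0.55,-0.55,-0.55],"delta_pos":[[-0.1,0.4,0],[-0.12,0.7,0],[-0.14,0.9,0],[-0.14,0.9,0],[-0.14,0.9,0],[-0.14,0.9,0],[-0.14,0.9,0],[-0.13,0.9,0],[-0.1,0.6,0],[-0.02,0.27,0]],"turn":[[0,0,-0.071],[0,0,-0.071],[0,0,-0.071],[0,0,-0.071],[0,0,-0.071],[0,0,-0.071],[0,0,-0.071],[0,0,-0.071],[0,0,-0.071],[0,0,-0.071]]}' && python3 -m jog '{"claw":[-0.55,-0.55,-0.55],"delta_pos":[[0,0,0],[0,0,0],[0,0,0]],"turn":[[0,0,0],[0,0,0],[0,0,0]]}'
python3 - <<'E'
from h import *
s=st(); snap('wrist','w30'); snap('top','t30')
crop('t30',100,190,200,120,4,'c25')
E
```

```text
clock: 24.57
eef_pos: [503.8, 263.2, 214.5]
eef_rot: [-0.017, 0.708, 0.018, 0.706]
contact_force: [0.7, -0.3, -1.7]
grip_width: 0.775
clock: 24.82
eef_pos: [505.1, 260.2, 215.0]
eef_rot: [-0.018, 0.707, 0.018, 0.707]
contact_force: [-0.4, -0.6, -1.8]
grip_width: 0.773
t 24.82 p [505.0556 260.2208 215.0178] yawY 92.87 toolx [-0.0008 -0.0004 -1.    ] F [-0.4277 -0.5933 -1.7691] M [ 0.0172 -0.0267 -0.0116] w 0.773 q5 0.196
```

View pics/w30.png

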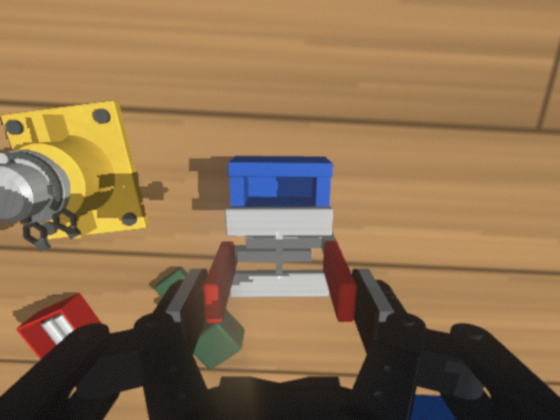

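View pics/c25.png

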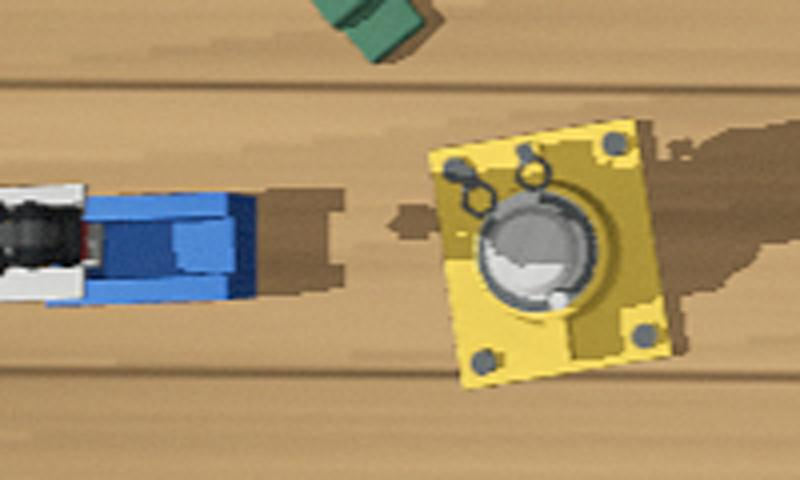

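```bash
python3 -m jog '{"claw":[-0.55,-0.55,-0.55,-0.55,-0.55,-0.55,-0.55],"delta_pos":[[0.01,0.02,-0.4],[0,0,-0.7],[0,0,-0.7],[0,0,-0.7],[0,0,-0.4],[0,0,-0.1],[0,0,0]],"turn":[[0,0,0],[0,0,0],[0,0,0],[0,0,0],[0,0,0],[0,0,0],[0,0,0]]}'
python3 - <<'E'
from h import *
s=st(); snap('wrist','w31'); snap('side','s31')
crop('s31',150,90,110,110,6,'c25')
E
```

```text
clock: 25.5
eef_pos: [504.8, 261.1, 124.5]
eef_rot: [-0.017, 0.707, 0.017, 0.706]
contact_force: [-1.2, -0.5, -2.1]
grip_width: 0.775
t 25.50 p [504.8255 261.0828 124.5378] yawY 92.81 toolx [-0.0017 -0.0004 -1.    ] F [-1.1642 -0.4973 -2.0515] M [ 0.0386 -0.0136  0.0482] w 0.775 q5 0.198
```

View pics/w31.png

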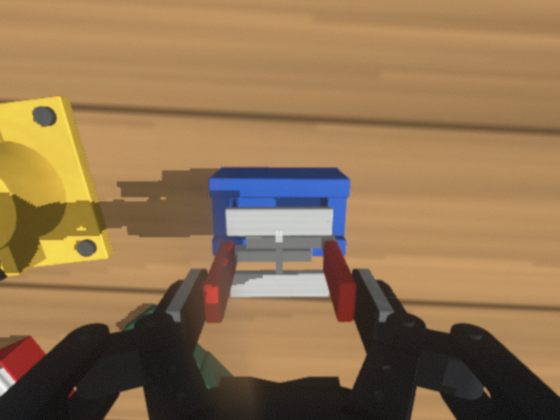

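View pics/c25.png

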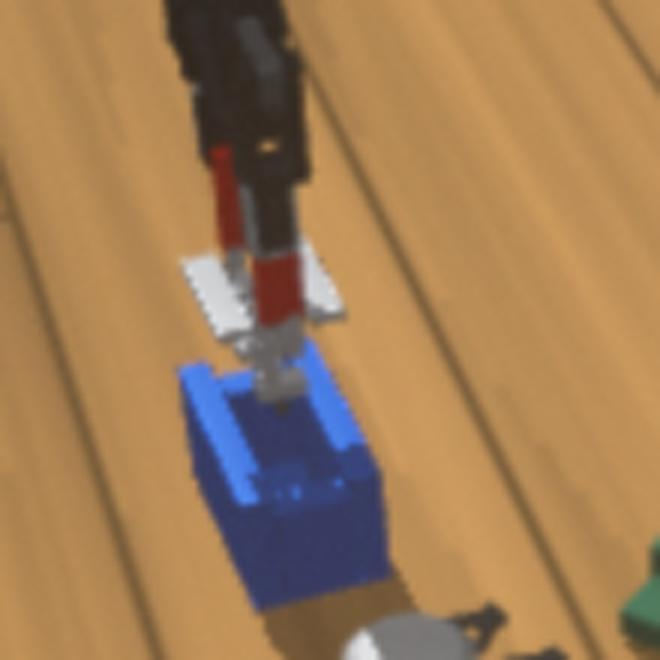

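```bash
python3 -m jog '{"claw":[-0.55,-0.55,-0.55,-0.55,-0.55,-0.55],"delta_pos":[[0.01,0,-0.2],[0,0,-0.2],[0,0,-0.2],[0,0,-0.2],[0,0,-0.15],[0,0,0]],"turn":[[0,0,0],[0,0,0],[0,0,0],[0,0,0],[0,0,0],[0,0,0]]}'
python3 -m jog '{"claw":[-0.55,-0.55,-0.55,-0.55,-0.55,-0.55],"delta_pos":[[0,0,-0.2],[0,0,-0.2],[0,0,-0.2],[0,0,-0.15],[0,0,-0.05],[0,0,0]],"turn":[[0,0,0],[0,0,0],[0,0,0],[0,0,0],[0,0,0],[0,0,0]]}'
```

```text
clock: 26.1
eef_pos: [505.0, 261.3, 95.5]
eef_rot: [-0.018, 0.708, 0.017, 0.706]
contact_force: [0.4, 0.2, -2.4]
grip_width: 0.775
clock: 26.6
eef_pos: [505.3, 261.4, 72.3]
eef_rot: [-0.017, 0.707, 0.017, 0.707]
contact_force: [0.6, 0.7, -1.9]
grip_width: 0.775
```

```bash
python3 -m jog '{"claw":[-0.55,-0.55,-0.55,-0.55],"delta_pos":[[0,0,-0.1],[0,0,-0.1],[0,0,-0.08],[0,0,0]],"turn":[[0,0,0],[0,0,0],[0,0,0],[0,0,0]]}'
python3 -m jog '{"claw":[-0.55,-0.55],"delta_pos":[[0,0,-0.05],[0,0,0]],"turn":[[0,0,0],[0,0,0]]}'
python3 -m jog '{"claw":[-0.55,-0.55],"delta_pos":[[0,0,-0.04],[0,0,0]],"turn":[[0,0,0],[0,0,0]]}'
python3 - <<'E'
from h import *
s=st(); snap('wrist','w32'); snap('side','s32')
crop('s32',140,110,120,100,6,'c25')
E
```

```text
clock: 26.93
eef_pos: [505.4, 261.4, 64.0]
eef_rot: [-0.017, 0.707, 0.017, 0.707]
contact_force: [-0.2, 0.3, -2.8]
grip_width: 0.779
clock: 27.1
eef_pos: [505.7, 261.5, 63.0]
eef_rot: [-0.017, 0.707, 0.017, 0.707]
contact_force: [-0.4, 0.5, -2.2]
grip_width: 0.773
clock: 27.27
eef_pos: [505.7, 261.5, 61.8]
eef_rot: [-0.017, 0.707, 0.017, 0.707]
contact_force: [0.3, 0.1, -2.2]
grip_width: 0.775
t 27.27 p [505.7091 261.5104  61.8361] yawY 92.83 toolx [-0.      0.0001 -1.    ] F [ 0.3418  0.1367 -2.1934] M [0.0474 0.0129 0.0111] w 0.775 q5 0.198
```

View pics/c25.png

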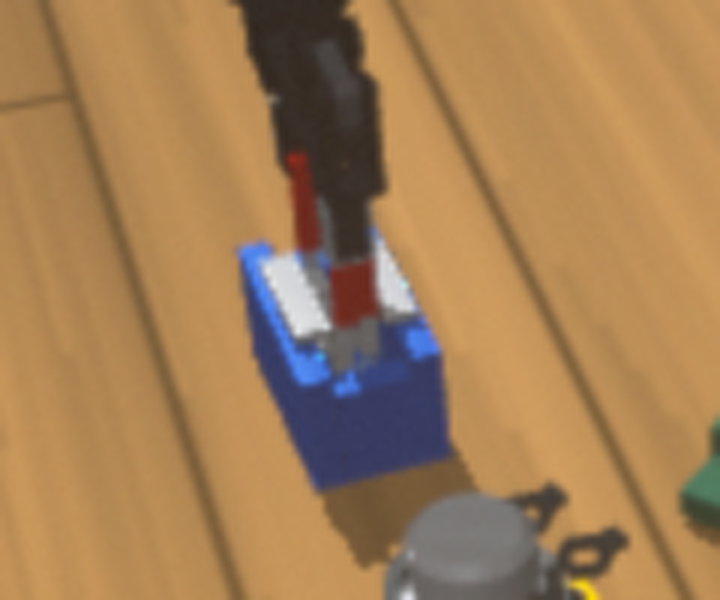

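```bash
python3 -m jog '{"claw":[-0.55,-0.55],"delta_pos":[[0,0,-0.04],[0,0,0]],"turn":[[0,0,0],[0,0,0]]}'
python3 -m jog '{"claw":[-0.55,-0.55],"delta_pos":[[0,0,-0.04],[0,0,0]],"turn":[[0,0,0],[0,0,0]]}'
python3 -m jog '{"claw":[-0.55,-0.55],"delta_pos":[[0,0,-0.04],[0,0,0]],"turn":[[0,0,0],[0,0,0]]}'
```

```text
clock: 27.53
eef_pos: [505.8, 261.5, 61.1]
eef_rot: [-0.017, 0.707, 0.017, 0.707]
contact_force: [-1.0, -1.1, 1.2]
grip_width: 0.776
clock: 27.7
eef_pos: [505.8, 261.5, 60.0]
eef_rot: [-0.017, 0.707, 0.017, 0.707]
contact_force: [-2.4, -0.6, 4.3]
grip_width: 0.779
clock: 27.87
eef_pos: [506.3, 261.4, 59.1]
eef_rot: [-0.017, 0.706, 0.017, 0.707]
contact_force: [-2.0, -2.2, 4.2]
grip_width: 0.774
```

```bash
python3 -m jog '{"claw":[-0.55,-0.6,-0.65,-0.75,-0.9,-1,-1,-1],"delta_pos":[[0,0,0.03],[0,0,0],[0,0,0],[0,0,0],[0,0,0],[0,0,0],[0,0,0],[0,0,0]],"turn":[[0,0,0],[0,0,0],[0,0,0],[0,0,0],[0,0,0],[0,0,0],[0,0,0],[0,0,0]]}'
python3 - <<'E'
from h import *
s=st(); snap('wrist','w33')
E
```

```text
clock: 28.53
eef_pos: [505.7, 261.5, 59.2]
eef_rot: [-0.017, 0.707, 0.017, 0.707]
contact_force: [-0.2, -0.4, -0.1]
grip_width: 1.001
t 28.53 p [505.7192 261.5256  59.2131] yawY 92.83 toolx [-0.      0.0001 -1.    ] F [-0.2318 -0.4234 -0.1255] M [-0.0042  0.0437  0.0126] w 1.001 q5 0.198
```

View pics/w33.png

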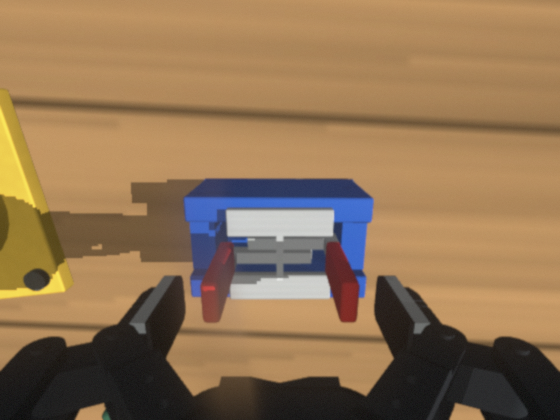

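Pliers are free between the open pads. Lift away and check everything.

```bash
python3 -m jog '{"claw":[-1,-1,-1,-1,-1,-1,-1,-1],"delta_pos":[[0,0,0.2],[0,0,0.4],[0,0,0.7],[0,0,0.8],[0,0,0.8],[0,0,0.6],[0,0,0.3],[0,0,0]],"turn":[[0,0,0],[0,0,0],[0,0,0],[0,0,0],[0,0,0],[0,0,0],[0,0,0],[0,0,0]]}'
python3 - <<'E'
from h import *
s=st(); snap('wrist','w34');snap('side','s34');snap('top','t34')
crop('s34',160,120,120,150,4,'c26');crop('t34',90,190,200,120,4,'c27')
E
```

```text
clock: 29.25
eef_pos: [507.2, 261.9, 176.5]
eef_rot: [-0.017, 0.705, 0.018, 0.708]
contact_force: [-0.7, 0.8, 0.7]
grip_width: 1.0
t 29.25 p [507.1508 261.8697 176.4915] yawY 92.83 toolx [ 0.0044  0.0011 -1.    ] F [-0.7105  0.7829  0.7422] M [0.0099 0.0161 0.008 ] w 1.000 q5 0.198
```

View pics/c26.png

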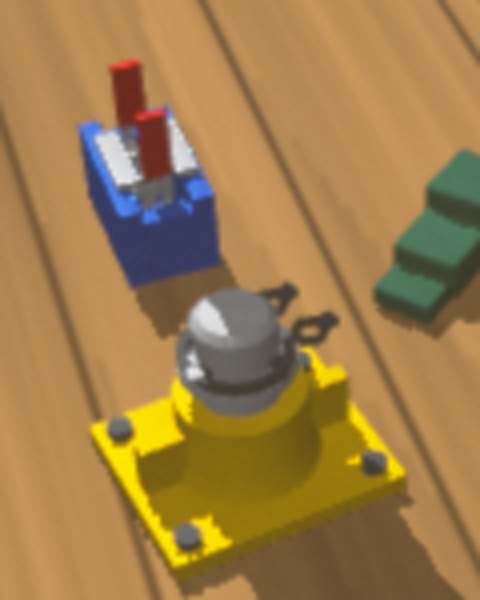

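View pics/w34.png

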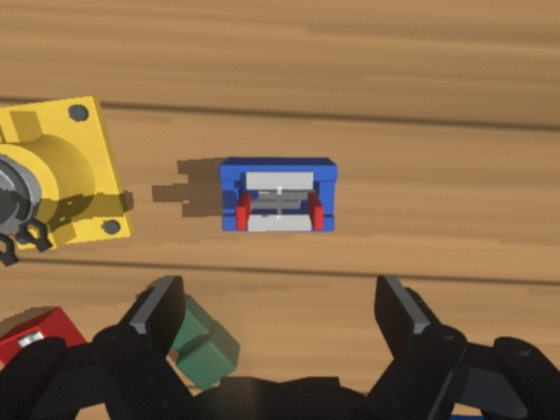

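View pics/t34.png

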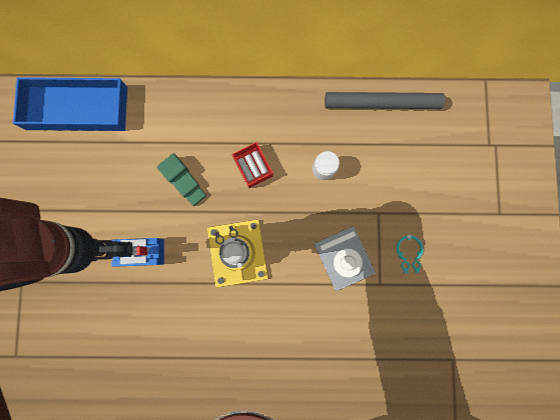

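```bash
python3 -m jog '{"claw":[-1,-1,-1,-1,-1,-1,-1,-1,-1,-1],"delta_pos":[[0.1,-0.6,0.2],[0.15,-0.9,0.2],[0.2,-0.95,0.2],[0.2,-0.95,0.2],[0.2,-0.95,0.1],[0.2,-0.95,0],[0.1,-0.95,0],[0.1,-0.95,0],[0,-0.8,0],[0,0,0]],"turn":[[0,0,0],[0,0,0],[0,0,0],[0,0,0],[0,0,0],[0,0,0],[0,0,0],[0,0,0],[0,0,0],[0,0,0]]}'
python3 - <<'E'
from h import *
s=st(); snap('wrist','w35'); K,W=cam('wrist',s); np.savez('w35.npz',K=K,W=W)
im=cv2.imread('pics/w35.png')[90:250,190:380]
cv2.imwrite('pics/c28.png',cv2.resize(im,None,fx=4.2,fy=3.7,interpolation=cv2.INTER_CUBIC))
snap('side','s35'); crop('s35',190,180,70,70,8,'c29')
E
```

```text
clock: 30.23
eef_pos: [542.7, 17.9, 198.3]
eef_rot: [-0.016, 0.708, 0.016, 0.706]
contact_force: [0.7, 0.1, -0.5]
grip_width: 1.0
t 30.23 p [542.6634  17.9197 198.3484] yawY 92.62 toolx [-0.0026 -0.0005 -1.    ] F [ 0.6785  0.1289 -0.4762] M [ 0.0657 -0.0286 -0.0101] w 1.000 q5 -0.253
```

View pics/c28.png

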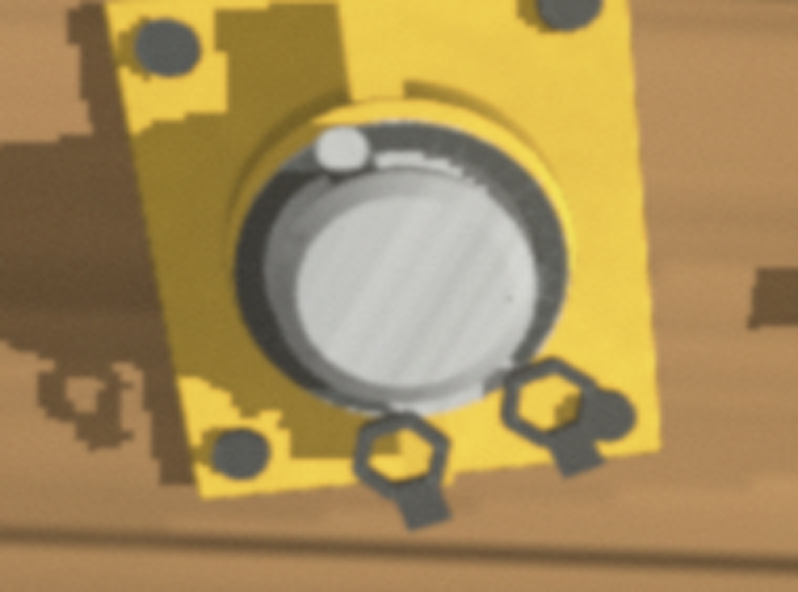

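View pics/c29.png

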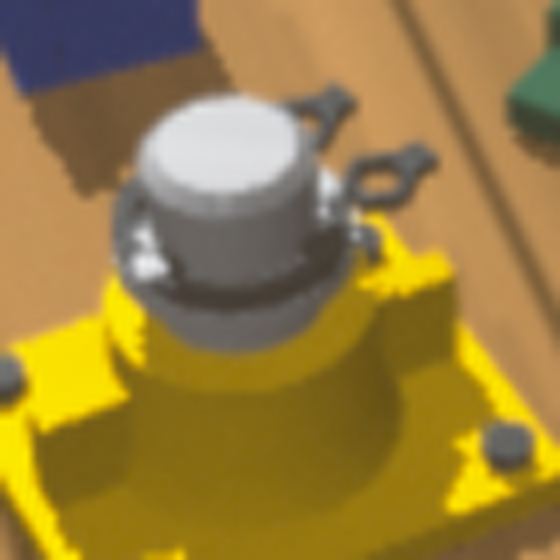

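Run:
```python
from h import *
d=np.load('w35.npz');K,W=d['K'],d['W']
f=lambda p,z:px2w(K,W,[((p[0]+.5)/4.2-.5+190,(p[1]+.5)/3.7-.5+90)],z)[0]
a,b,h=f((402,456),98),f((547,401),98),f((342,149),99); e=(a+b)/2
print(np.linalg.norm(a-b),np.linalg.norm(e-h),h+(e-h)/np.linalg.norm(e-h)*29)
print('ring circle',[f(p,98)for p in((237,265),(568,265),(400,122),(390,412))],'flat',f((417,291),125))
```

```text
33.103064958708494 70.03055316163706 [502.842   20.8144  98.5859]
ring circle [array([503.3404, -11.8949,  98.    ]), array([500.2953,  54.8694,  98.    ]), array([470.4145,  19.3942,  98.    ]), array([536.5797,  20.6443,  98.    ])] flat [503.6937  23.7649 125.    ]
```

Run:
```python
from h import *
s=st(); print(manip.job_done())
```

```text
t 30.33 p [542.5716  20.9977 198.8167] yawY 92.72 toolx [-0.0022  0.0008 -1.    ] F [ 0.9225  0.1939 -0.154 ] M [ 0.0105 -0.0429 -0.0058] w 1.003 q5 -0.250
the job is handed in; nothing more can be done
None
```

The ring is in the groove of the bracket pin and the pliers are back in their holder. I handed the job in at about 30 s; no verdict was given.

- **What I did:** I spread the ring to about 30–31 mm over the grips and lifted it off the stand. I lowered it over the pin until the wrist force showed light contact on the collar, roughly 7 N, with the collar top near 93 mm. Then I drew it eyes-first until the back lug met the groove, let it contract, withdrew the feet freely and hung the pliers back.
- **Ring, from the last images:** The eyes are about 33 mm apart (home is 34 mm), and the ring is concentric with the collar and looks level.
- **Pliers, from the last images:** They hang upright with their rails on the rims, and the open gripper is clear of everything.
- **Bystanders:** In the top view the tooth, tin and box of pins look where they were at the start.
- **One disagreement:** The pin axis read off its top face differs from my ring centre by about 3 mm sideways, while the collar reads within 1 mm. I put this down to camera error at that height, but it is close to the 4 mm limit.

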